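# Reset a spring-button bin stop by one hole and bring the bin up to it

### The job

Press in the brass spring button of the bin stop and slide the stop sleeve away from the bin until the button pops up by itself through the next hole and locks it; then gently slide the yellow parts bin along its lane until its end rests against the moved stop. Use light force throughout, stop pushing as soon as the lock catches so that it never takes more than about 15 N, let go of everything, and leave the bottle, solder reel and hex key set where they are.

Things in the scene. Friction and masses are not known exactly. Their poses are not given: they have to be found in the camera images.
- fixture: Bin fixture: fixed grey base plate 120 (x) x 380 (y) x 8 mm; origin at the centre of its underside, z up. The stop must be slid to its +y, away from the bin. A lane 66 mm wide along y, centred on x = 0, from y = -185 to 30 mm, lies between guide bars (tops 18 mm above the bench). A fixed inner tube on x = 0 runs to the end block (y 162 to 190, 64 high) and holds the button at y = 50 mm.
- button_top (a point): Top of the brass spring button, a dome (sphere radius 7 mm) in the fixed inner tube that moves only up and down. Popped up it stands 6 mm above the sleeve's top face, 62 mm above the bench. It gives at 2 N and needs 4.5 N to be flush, where a flat fingertip lands on the sleeve; held flush, a push of 5 to 15 N on the rib makes it duck under the sleeve wall. Unpressed, it locks the sleeve.
- rib_face (a point): Centre of the push face (36 wide, 20 mm high) of the black thumb rib standing on the sleeve's top face, 10 mm above that face. It looks to fixture -y: push it to +y. It is 13 mm beyond the centre of hole 1, where the button starts, so a fingertip beside it covers the button and can push the rib too. Rib 8 mm thick. Hole 2, in a dark index plate, is 46 to 74 mm from hole 1 towards -y.
- stop_face (a point): Centre of the face of the orange stop plate (60 wide, 52 high, 8 mm thick) on the bin end of the sleeve, 36 mm above the bench; it looks to fixture -y, at the bin, and lies 116 mm from the rib face along y, on the same centre line. Axes as the fixture's. The sleeve is an aluminium tube 40 mm wide, 129 mm long; its flat top face is 56 mm above the bench.
- bin_center (a point): Centre of the loose yellow parts bin, 90 long x 58 wide x 41 mm high, about 0.15 kg, in the lane on the base plate (underside 8 mm above the bench, this point 20.5 mm higher). Its x axis runs along its length to the tall end (41 mm high, 45 mm from this point), which faces the stop; the other end wall, to push on, is 20 mm high. A gap of 5 to 26 mm to the stop at the start.
- stop (a joint): Travel of the sleeve with rib and stop plate to fixture +y, in m: 0 = locked in hole 1 (start); locked in hole 2 (wanted) somewhere from 0.046 to 0.074, as the dark index plate with hole 2 is set differently each time and not measured. End of travel 0.077. Friction 3 to 5 N. At hole 2 the button pops up by its spring and the sleeve stops dead, felt as a sharp rise of the pushing force.
- snap (a joint): How far the spring button is pressed in, in m: 0 = popped up, 0.006 = flush with the sleeve's top face, about 0.008 = under the sleeve wall between the holes, 0.0105 at most.
- flux_center (a point): Centre of the loose flux bottle (cream, red nozzle cap; 43 mm diameter, 130 mm high); it stands beyond the fixture. Leave it.
- reel_center (a point): Centre of the loose solder reel with green flanges (72 mm diameter, 66 mm high), beyond the fixture. Leave it.
- hex_center (a point): Centre of the loose red folding hex key set (26 x 85 x 18 mm), beyond the fixture. Leave it.
Not all that is in view belongs to the job. Of the things like the part that bears bin_center, leave any that is black or pink; of the rest the larger one is meant.

How it is judged (in metres and radians):
On the way, in this order (a step that is already met when the one before it is completed fails the run):
1. the button is pressed in and the sleeve has slid 12 mm out of hole 1 (value of joint stop above 0.012 m and value of joint snap above 0.005 m), for 0.05 s.
2. the button has popped up in hole 2 and locks the sleeve (value of joint stop between 0.044 and 0.076 m and value of joint snap below 0.0025 m), for 0.2 s.
At the end, for the whole second after the job is handed in: The sleeve is locked in hole 2 (travel between 44 and 76 mm, button popped up to within 2.5 mm of full height), and the bin stands flat and at rest in its lane, its tall end within 3 mm of the stop plate and square to it within 0.1 rad (all of step 2 and y of bin_center in the frame of stop_face between -0.048 and -0.043 m and x of bin_center in the frame of fixture between -0.008 and 0.008 m and z of bin_center in the frame of fixture below 0.031 m and angle between the x axis of bin_center and the y axis of fixture, either way round below 0.1 rad and angle between bin_center's own z axis and vertical below 0.05 rad and linear speed of bin below 0.01 m/s); the robot touches nothing.
It fails at once if the stop is forced: a finger pushes the sleeve, rib or stop plate with more than 25 N (contact force between the fingers and stop above 25 N).
It fails at once if the lock is forced: more than 16 N between button and sleeve (contact force between snap and stop above 16 N).
It fails at once if the button is pushed with more than 25 N (contact force between the fingers and snap above 25 N).
It fails at once if the bin is rammed into the stop (more than 20 N) (contact force between bin and stop above 20 N).
It fails at once if the flux bottle, solder reel or hex key set is moved by more than 20 mm (distance of any of flux_center, reel_center, hex_center from where it was at the start of the episode above 0.02 m).
It also fails if it takes over 50 s, if anything falls off the work surface, if the arm or the gripper's body presses on something with over 40 N, if the wrist force passes 120 N, or if a joint passes its speed limit or range.

### The arm

A 6-joint arm with a two-finger parallel gripper is mounted at the origin on a cart in front of the work surface, level with it; the furniture and walls round the work are solid. World frame = base frame: x ahead of the robot, y to its left, z up, the work surface at z = 0. Lengths are in mm, angles in rad, forces in N, time in s.
With the tool pointing down it reaches from about 275 to 750 mm from the base axis. Payload 10.2 kg.
Tool frame: the origin (TCP) lies midway between the tips of the shut fingers; the grasp point (between the pads) lies grasp_offset behind it (grasp_offset is the distance from the TCP to the grasp point, in mm); x points along the fingers, z is the direction in which the jaws open and shut, and the axes are right-handed (so a half turn about x gives the same grasp; the last joint's range is limited). The gripper opens to 85 mm and grips with 20 to 120 N. Pads are 22 mm wide; open, the fingers measure 114 mm over their backs; the gripper's body (76 mm by 85 mm) begins 54 mm behind the grasp point. The pads swing forward as they close: fully open they stand 13 mm farther back than shut.
Start: joints at [-1.385, 0.313, 1.498, -0, 1.331, -0.223], TCP at [208.68, -481.75, 193.294] pointing down, gripper open.
Joint ranges: [-2.94, 2.94], [-0.97, 2.17], [0.19, 2.56], [-1.23, 4.37], [0.02, 3.11], [-2.88, 2.88]. Speed limits (rad/s): [2.39, 2.39, 3.01, 3.14, 3.14, 3.14].

### API

Orientations are given as a unit quaternion [w, x, y, z].
In Python, from rig import sense, capture, calibration, finish_job, grasp_offset gives the robot as it stands.
- The arm moves only by the shell command python3 -m jog 'ROWS' [FORCE]. ROWS is JSON, a list of rows, each an object with "linear": the shift along the tool's x, y, z scaled (see below), a list of three; "rotation": the turn, a rotation vector about the tool's x, y, z scaled (see below), a list of three; "grip": the finger opening in mm, from 0 to 85.4. A call has 1 to 20 rows; each row is the pose to reach, as a shift and turn from the pose measured when the call began, along the tool's axes at that moment; what a row does not reach only later rows make up. The controller multiplies each number of a shift by 0.3 m and each number of a turn by 0.5 rad. A row lasts 1/12 s, in which the tool goes at most 41.7 mm and 7.16 degrees, less where a joint would pass 70% of its speed; a pose out of reach is approached as far as the arm can. A call with a number of a shift or a turn outside -1 to 1 is refused whole. A call with a gripper value outside its range is refused whole. The fingers move at their own pace and stop on an object; FORCE is the grip in N (left out, the last holds). Time passes only in rows, so rows that repeat a pose let the fingers close. It gives the time, the measured TCP pose, the force and the opening at its end, in the units of the state.
- sense(): the state, without advancing time (a new reading comes with each control period).
- capture(name): name is "scene" or "top"; returns (picture, depth): 420x560x3 uint8, red, green, blue; 420x560 float32, mm along the optical axis (not along the pixel's ray), 0 where there is no reading.
- calibration(name): a dict with "intrinsics" (3x3 intrinsics, pixels), "world_from_camera" (4x4, takes a point from camera to world coordinates). Camera axes: x right, y up, looking along -z (the intrinsics and any distortion apply to the point x, -y, -z); pixel columns grow to the right and rows downward; lengths in mm; the calibration is good to about 2 mm. A picture is of the moment at which its call begins. calibration takes no time and is no camera call.
- finish_job(): hands the job in, once; it reports no verdict.
The state is a dict: "time_s": time; "joints": joint angles; "dq": joint speeds; "tau": joint torques, N m; "eef_pos": TCP position; "ee_rot": TCP orientation; "force": force on the tool from outside, world axes, zero at the start; "wrist_torque": the same for the moment, N m; "grip_width": opening from 0.0 (shut) to 1.0 (fully open).
Only numpy, scipy, OpenCV 4.12 (cv2) and the standard library are available. Lean on these libraries where they do the work, as an engineer would, in place of code of your own. Each camera call takes 0.05 s, during which the arm holds its last target.

## Working session

There is one attempt and no reset: what is moved stays moved. The work goes in short steps, Python scripts to look and compute and a shell command to move; the robot and the scene stay as the last step left them, time stands still between calls to the robot, and variables do not carry over. Pictures are saved under pics/ and viewed, and the job is handed in when it is done.

```bash
ls; mkdir -p pics
python3 - <<'E'
from rig import *
import cv2,numpy as np
print(sense()); print(grasp_offset)
for n in("scene","top"):
    p,d=capture(n); cv2.imwrite(f"pics/{n}0.png",p[:,:,::-1]); np.save(f"{n}0.npy",d); print(n,calibration(n))
E
```

```text
pics
{'time_s': 0.0, 'joints': array([-1.38540100e+00,  3.13424075e-01,  1.49847384e+00,  1.36666011e-05,
        1.33097009e+00, -2.23440548e-01]), 'dq': array([ 0.00016954, -0.00030213, -0.00036089,  0.00022813, -0.00279105,
       -0.00112698]), 'tau': array([ 5.03220981e-04, -4.12261713e+01, -2.59745604e+01, -1.64899416e-04,
        4.12923415e-03, -8.22554654e-06]), 'eef_pos': array([ 208.62349924, -481.43039928,  192.734531  ]), 'ee_rot': array([ 0.59077819,  0.38842001,  0.59139686, -0.38776381]), 'force': array([ 0.28701989,  0.16570012, -0.1332306 ]), 'wrist_torque': array([ 0.01682818, -0.01412435, -0.01692399]), 'grip_width': 1.0027667203734276}
18.700000000000003
scene {'intrinsics': array([[540.74644747,   0.        , 275.88453245],
       [  0.        , 540.74644747, 220.99298993],
       [  0.        ,   0.        ,   1.        ]]), 'world_from_camera': array([[-6.89323364e-01,  5.11813035e-01, -5.12718946e-01,
         1.99357334e+01],
       [-7.24183391e-01, -4.67477287e-01,  5.06974755e-01,
         5.30874391e+02],
       [ 1.97918261e-02,  7.20772088e-01,  6.92889515e-01,
         8.37636442e+02],
       [ 0.00000000e+00,  0.00000000e+00,  0.00000000e+00,
         1.00000000e+00]])}
top {'intrinsics': array([[488.75296679,   0.        , 273.26908026],
       [  0.        , 488.75296679, 205.61376046],
       [  0.        ,   0.        ,   1.        ]]), 'world_from_camera': array([[ 1.11707328e-02,  9.94840606e-01, -1.00833439e-01,
         4.78216486e+02],
       [-9.99935315e-01,  1.08979313e-02, -3.25592051e-03,
        -9.97672727e+00],
       [-2.14024604e-03,  1.00863288e-01,  9.94897993e-01,
         1.08806718e+03],
       [ 0.00000000e+00,  0.00000000e+00,  0.00000000e+00,
         1.00000000e+00]])}
```

View pics/scene0.png

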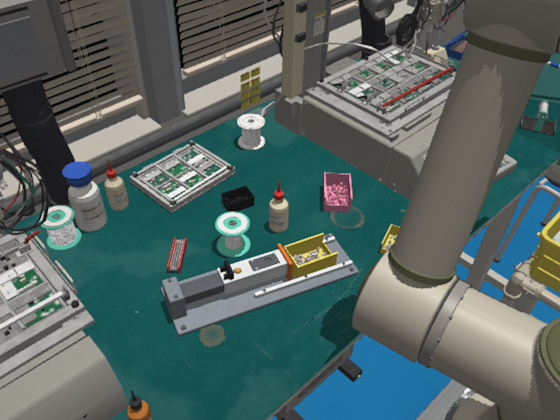

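View pics/top0.png

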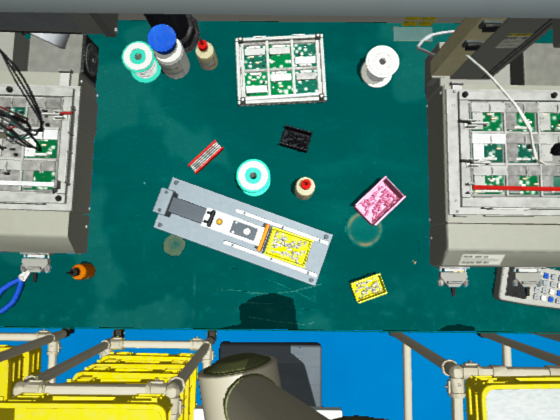

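The target candidates in the top view are:
- the yellow bin in the lane at (290,246)
- a small yellow bin at (368,288)
- a pink bin at (380,200)
- a black bin at (295,138)

I choose the yellow bin in the lane: it is the larger of the two yellow ones. Next I'll check it in a close crop and measure.

```bash
cat > h.py <<'E'
import numpy as np,cv2
from rig import calibration
C={n:calibration(n) for n in("scene","top")}
def ray(n,u,v):
    K=C[n]["intrinsics"];T=C[n]["world_from_camera"]
    d=np.array([(u-K[0,2])/K[0,0],-(v-K[1,2])/K[1,1],-1.])
    return T[:3,3],T[:3,:3]@d
def onz(n,u,v,z):
    o,d=ray(n,u,v);return o+d*(z-o[2])/d[2]
def dep(n,u,v,D): 
    o,d=ray(n,u,v);return o+d*D
def tri(a,b):
    (o1,d1),(o2,d2)=ray("top",*a),ray("scene",*b)
    s=np.linalg.lstsq(np.c_[d1,-d2],o2-o1,rcond=None)[0]
    p,q=o1+d1*s[0],o2+d2*s[1];return (p+q)/2,np.linalg.norm(p-q)
def proj(n,P):
    K=C[n]["intrinsics"];T=C[n]["world_from_camera"];c=T[:3,:3].T@(np.array(P)-T[:3,3])
    return K[0,0]*c[0]/-c[2]+K[0,2],K[1,1]*-c[1]/-c[2]+K[1,2]
E
python3 - <<'E'
import cv2
a=cv2.imread("pics/top0.png")[170:295,145:345];cv2.imwrite("pics/topc.png",cv2.resize(a,None,fx=4,fy=4,interpolation=2))
a=cv2.imread("pics/scene0.png")[220:340,155:365];cv2.imwrite("pics/scenec.png",cv2.resize(a,None,fx=3.8,fy=3.8,interpolation=2))
E
```

```text
(no output)
```

View pics/topc.png

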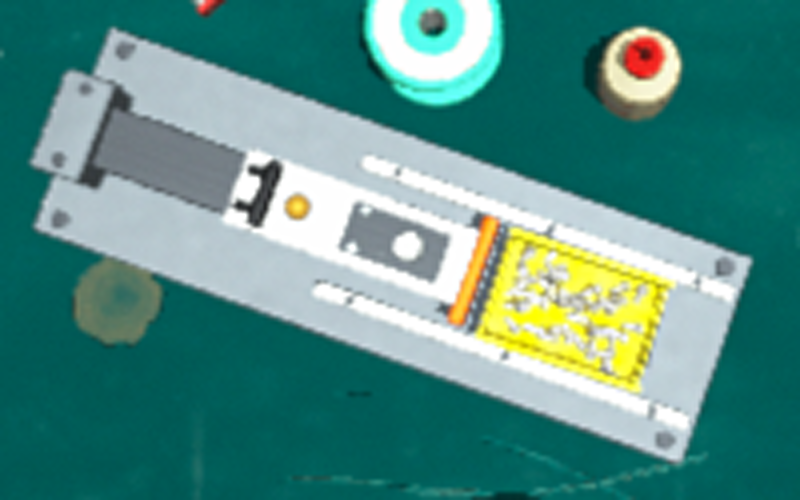

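View pics/scenec.png

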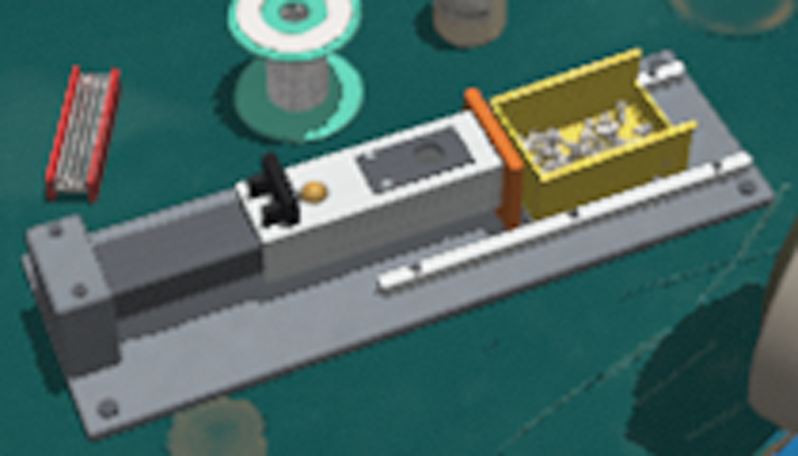

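Run:
```python
from h import *
np.set_printoptions(precision=1,suppress=True)
T=lambda x,y:((x+.5)/4-.5+145,(y+.5)/4-.5+170)
S=lambda x,y:((x+.5)/3.8-.5+155,(y+.5)/3.8-.5+220)
c=[onz("top",*T(*p),8) for p in((110,28),(750,258),(682,462),(33,230))]
for p in c:print(p)
ctr=sum(c)/4; print("ctr",ctr,"lens",[np.linalg.norm(c[i]-c[(i+1)%4]) for i in range(4)])
y=(c[0]+c[3]-c[1]-c[2]);y/=np.linalg.norm(y); x=np.array([y[1],-y[0],0]);print("y",y,"x",x)
def rep(n,P):
    r=P-ctr;print(n,P,"fix x,y",r@x,r@y)
for n,a,b in(("button",(297,207),(314,189)),("hole2",(408,246),(430,151)),("stopTop near",(490,219),(469,90)),("stopTop far",(457,322),(517,163))):
    P,e=tri(T(*a),S(*b));rep(n+" tri err%.1f"%e,P)
rep("button z60",onz("top",*T(297,207),59)); rep("hole2",onz("top",*T(408,246),56))
rep("button sc",onz("scene",*S(314,189),60)); rep("hole2 sc",onz("scene",*S(430,151),56))
# rib top edge button side: top crop
rep("ribtop a",onz("top",*T(278,163),76));rep("ribtop b",onz("top",*T(264,227),76))
for p in((508,228),(671,282),(637,388),(480,335)): rep("bin rim",onz("top",*T(*p),49))
for p in((671,282),(637,388)): rep("bin low end rim",onz("top",*T(*p),28))
D=np.load("top0.npy")
for nm,p in(("btn",(297,207)),("rib",(270,190)),("sleeve",(330,215)),("stop",(475,270)),("base",(550,400)),("bench",(400,450)),("bin floor",(560,300)),("binrim",(595,250))):
    u,v=T(*p);rep(nm,dep("top",u,v,D[int(round(v)),int(round(u))]))
```

```text
[650.3 220.4   8. ]
[ 525.8 -137.1    8. ]
[414.1 -99.8   8. ]
[536.9 259.4   8. ]
ctr [531.8  60.7   8. ] lens [np.float64(378.5189223199951), np.float64(117.79439624080322), np.float64(379.63128994205556), np.float64(119.92442817350269)]
y [0.3 0.9 0. ] x [ 0.9 -0.3  0. ]
button tri err0.5 [547.9 107.7  61.2] fix x,y -0.1388065139381315 49.65006275098405
hole2 tri err0.7 [527.5  48.5  61.8] fix x,y -0.0487454411156597 -12.937457169232873
stopTop near tri err0.6 [542.5   6.   64.9] fix x,y 27.94431490398227 -48.22590061377205
stopTop far tri err1.8 [489.   22.9  64.9] fix x,y -28.135275850090668 -49.66786476789475
button z60 [547.8 107.8  59. ] fix x,y -0.19910030629233066 49.714890037043695
hole2 [528.1  49.1  56. ] fix x,y 0.2677138187371517 -12.247161087166612
button sc [548.9 107.2  60. ] fix x,y 1.031324717108284 49.4985017499411
hole2 sc [531.   44.7  56. ] fix x,y 4.50033508422007 -15.37270418653702
ribtop a [569.5 116.2  76. ] fix x,y 17.51680110659526 64.7669028372971
ribtop b [536.1 122.7  76. ] fix x,y -16.148357074055525 60.001818761391355
bin rim [538.6  -3.6  49. ] fix
[... 311 characters left out ...]
.63521374844751 -150.95527097746222
bin low end rim [454.4 -73.9  28. ] fix x,y -29.280195542168943 -152.46884441372646
btn [547.9 107.8  58.5] fix x,y -0.18476682347138848 49.785018851830415
rib [555.4 120.1  76. ] fix x,y 2.9221116757288654 63.7812061469254
sleeve [544.1  90.8  53.9] fix x,y 1.842335755788996 32.438510233525996
stop [ 478.2  -10.  1088.1] fix x,y -27.59169160298507 -84.30766299996101
base [446.9 -27.4   7.5] fix x,y -51.53981344186697 -111.04360555316967
bench [418.5  54.6   2.6] fix x,y -105.08175826959344 -42.698648360734346
bin floor [501.2 -32.   27.1] fix x,y 1.2882945959549517 -97.66947109034561
binrim [528.9 -51.1  17.7] fix x,y 33.70305955098338 -106.69444654334498
```

```bash
cat >> h.py <<'E'
from scipy.spatial.transform import Rotation as R
ctr=np.array([531.8,60.7,0]);FY=np.array([0.3285,0.9445,0]);FY/=np.linalg.norm(FY);FX=np.array([FY[1],-FY[0],0])
def pose(s):
    q=s["ee_rot"];return s["eef_pos"],R.from_quat([q[1],q[2],q[3],q[0]]).as_matrix()
def goal(s,fx,fy,z,sgn=None):
    p,M=pose(s);P=ctr+fx*FX+fy*FY;P[2]=z
    best=None
    for g in(1,-1):
        G=np.c_[[0,0,-1],g*FY,np.cross([0,0,-1],g*FY)]
        r=R.from_matrix(M.T@G).as_rotvec()
        if best is None or np.linalg.norm(r)<np.linalg.norm(best):best=r
    print("lin",np.round(M.T@(P-p)/300,4),"rot",np.round(best/.5,4),"dist",np.linalg.norm(P-p))
def show(s):
    p,M=pose(s);r=p-ctr;f=s["force"]
    print("t%.2f fx %.1f fy %.1f z %.1f | force fx %.1f fy %.1f z %.1f grip %.2f"%(s["time_s"],r@FX,r@FY,p[2],f@FX,f@FY,f[2],s["grip_width"]),"tooly.FY %.3f toolz.FX %.3f"%(M[:,1]@FY,M[:,2]@FX),"j",np.round(s["joints"],2))
E
python3 - <<'E'
from h import *
from rig import sense
s=sense();show(s);print(pose(s)[1].round(3));goal(s,0,50,110)
for n,uv,z in(("flux",(305,187),130),("reel",(253,177),66),("hex",(206,155),18)):
    P=onz("top",*uv,z)-ctr;print(n,P@FX,P@FY)
E
```

```text
t0.10 fx -127.1 fy -618.3 z 192.8 | force fx -0.8 fy 0.7 z -0.3 grip 1.00 tooly.FY 0.677 toolz.FX 0.677 j [-1.39  0.31  1.5  -0.    1.33 -0.22]
[[-0.     0.918  0.398]
 [ 0.001  0.398 -0.918]
 [-1.     0.    -0.001]]
lin [ 0.2779  1.8197 -1.3525] rot [-1.6545e+00 -1.9000e-03 -1.4000e-03] dist 685.2684757814992
flux 119.36040495391661 -95.99401636490602
reel 112.04028722718157 13.776690407951397
hex 129.65629948288034 133.74378470860773
```

```bash
python3 -m jog '[{"linear":[0,0.3,-0.22],"rotation":[-0.4,0,0],"grip":0},{"linear":[0,0.6,-0.45],"rotation":[-0.6,0,0],"grip":0},{"linear":[0,0.91,-0.676],"rotation":[-0.8,0,0],"grip":0},{"linear":[0,0.91,-0.676],"rotation":[-0.8,0,0],"grip":0},{"linear":[0,0.91,-0.676],"rotation":[-0.8,0,0],"grip":0},{"linear":[0,0.91,-0.676],"rotation":[-0.8,0,0],"grip":0},{"linear":[0,0.91,-0.676],"rotation":[-0.8,0,0],"grip":0},{"linear":[0,0.91,-0.676],"rotation":[-0.8,0,0],"grip":0},{"linear":[0,0.91,-0.676],"rotation":[-0.8,0,0],"grip":0},{"linear":[0,0.91,-0.676],"rotation":[-0.8,0,0],"grip":0},{"linear":[0,0.91,-0.676],"rotation":[-0.8,0,0],"grip":0}]' 40
python3 - <<'E'
from h import *
from rig import sense
s=sense();show(s);goal(s,0,49.5,110)
E
```

```text
time_s: 1.02
eef_pos: [378.4, -187.2, 193.0]
ee_rot: [0.656, 0.263, 0.657, -0.262]
force: [-0.1, 0.7, -0.2]
grip_width: 0.003
t1.02 fx -63.5 fy -284.5 z 193.0 | force fx -0.3 fy 0.6 z -0.2 grip 0.00 tooly.FY 0.910 toolz.FX 0.910 j [-0.74  0.08  1.78  0.    1.28  0.02]
lin [ 0.2772  1.1011 -0.2674] rot [-0.8528 -0.0021 -0.001 ] dist 349.96340381387125
```

```bash
python3 -m jog '[{"linear":[0,0.3,-0.08],"rotation":[-0.3,0,0],"grip":0},{"linear":[0,0.6,-0.16],"rotation":[-0.6,0,0],"grip":0},{"linear":[0,0.9,-0.24],"rotation":[-0.853,0,0],"grip":0},{"linear":[0,1.0,-0.267],"rotation":[-0.853,0,0],"grip":0},{"linear":[0,1.0,-0.267],"rotation":[-0.853,0,0],"grip":0},{"linear":[0.1,1.0,-0.267],"rotation":[-0.853,0,0],"grip":0},{"linear":[0.2,1.0,-0.267],"rotation":[-0.853,0,0],"grip":0},{"linear":[0.25,1.0,-0.267],"rotation":[-0.853,0,0],"grip":0},{"linear":[0.25,1.0,-0.267],"rotation":[-0.853,0,0],"grip":0},{"linear":[0.25,1.0,-0.267],"rotation":[-0.853,0,0],"grip":0},{"linear":[0.25,1.0,-0.267],"rotation":[-0.853,0,0],"grip":0}]'
python3 - <<'E'
from h import *
from rig import sense
s=sense();show(s);goal(s,0,49.5,85)
E
```

```text
time_s: 1.93
eef_pos: [527.6, 83.6, 118.7]
ee_rot: [0.697, 0.119, 0.697, -0.118]
force: [0.8, -0.1, 0.6]
grip_width: 0.0
t1.93 fx -11.5 fy 20.2 z 118.7 | force fx 0.8 fy 0.1 z 0.6 grip 0.00 tooly.FY 1.000 toolz.FX 1.000 j [-0.06  0.4   1.58  0.    1.16  0.27]
lin [0.1123 0.0976 0.0381] rot [-0.0031 -0.0011 -0.0008] dist 46.08374416253566
```

```bash
python3 -m jog '[{"linear":[0.05,0.0976,0.038],"rotation":[-0.003,0,0],"grip":0},{"linear":[0.11,0.0976,0.038],"rotation":[-0.003,0,0],"grip":0},{"linear":[0.11,0.0976,0.038],"rotation":[-0.003,0,0],"grip":0},{"linear":[0.11,0.0976,0.038],"rotation":[-0.003,0,0],"grip":0},{"linear":[0.11,0.0976,0.038],"rotation":[-0.003,0,0],"grip":0}]'
python3 - <<'E'
from h import *
from rig import sense,capture
s=sense();show(s);goal(s,0,49.5,66)
for n,(a,b,c,d) in(("scene",(140,300,150,330)),("top",(150,290,140,340))):
    p,_=capture(n);p=p[a:b,c:d,::-1];cv2.imwrite(f"pics/{n}1.png",cv2.resize(p,None,fx=4,fy=4,interpolation=2))
E
```

```text
time_s: 2.35
eef_pos: [548.6, 106.1, 87.6]
ee_rot: [0.698, 0.119, 0.696, -0.118]
force: [0.2, -0.2, 0.6]
grip_width: 0.002
t2.35 fx 1.0 fy 48.4 z 87.6 | force fx 0.2 fy -0.1 z 0.6 grip 0.00 tooly.FY 1.000 toolz.FX 1.000 j [-0.02  0.49  1.54  0.    1.12  0.32]
lin [ 0.0719  0.0035 -0.0034] rot [-0.0034  0.0035 -0.0019] dist 21.620234624023993
```

View pics/scene1.png

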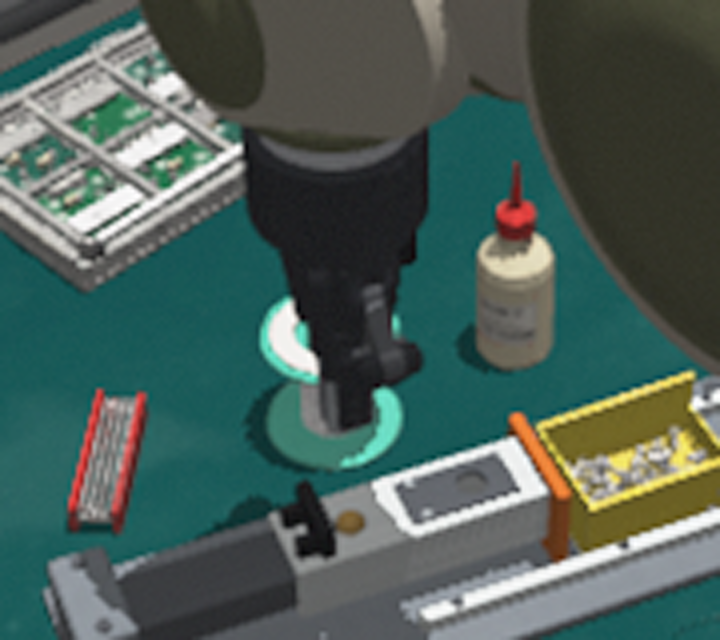

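View pics/top1.png

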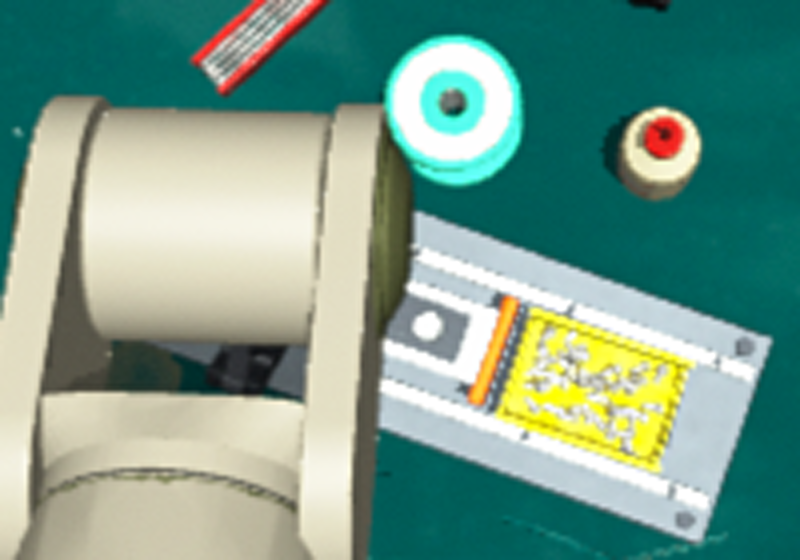

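Run:
```python
from h import *
from rig import sense
p=sense()["eef_pos"]
print([( (a-c)*4) for a,c in zip(proj("scene",p),(150,140))], [( (a-c)*4) for a,c in zip(proj("scene",[548,107.7,62]),(150,140))])
for dz in (0,13,18.7): print(dz,[((a-c)*4) for a,c in zip(proj("scene",p+[0,0,dz]),(150,140))])
```

```text
[np.float64(348.71004546338077), np.float64(478.39293962614033)] [np.float64(349.35390618802967), np.float64(516.3521450366773)]
0 [np.float64(348.71004546338077), np.float64(478.39293962614033)]
13 [np.float64(347.8694320858733), np.float64(459.46005663812423)]
18.7 [np.float64(347.4960464258577), np.float64(451.0504034020065)]
```

Run:
```python
from h import *
from rig import sense,capture
p,D=capture("scene");p=p[200:290,190:310,::-1]
q=(255*(p/255.)**.45).astype('uint8');cv2.imwrite("pics/s2.png",cv2.resize(q,None,fx=6,fy=6,interpolation=0))
show(sense())
np.set_printoptions(precision=0,suppress=True)
for v in range(228,264,3):
    print(v,[tuple(dep("scene",u,v,D[v,u]).round(0).astype(int)) for u in(232,237,241)])
```

```text
t2.50 fx 0.7 fy 49.0 z 87.1 | force fx -0.2 fy 0.8 z 0.7 grip 0.00 tooly.FY 1.000 toolz.FX 1.000 j [-0.02  0.49  1.54  0.    1.12  0.32]
228 [(np.int64(538), np.int64(123), np.int64(189)), (np.int64(513), np.int64(133), np.int64(213)), (np.int64(502), np.int64(133), np.int64(222))]
231 [(np.int64(539), np.int64(123), np.int64(180)), (np.int64(514), np.int64(132), np.int64(206)), (np.int64(500), np.int64(135), np.int64(217))]
234 [(np.int64(541), np.int64(122), np.int64(171)), (np.int64(516), np.int64(131), np.int64(196)), (np.int64(496), np.int64(138), np.int64(215))]
237 [(np.int64(548), np.int64(117), np.int64(155)), (np.int64(515), np.int64(132), np.int64(190)), (np.int64(522), np.int64(117), np.int64(174))]
240 [(np.int64(547), np.int64(118), np.int64(149)), (np.int64(538), np.int64(114), np.int64(153)), (np.int64(536), np.int64(106), np.int64(150))]
243 [(np.int64(547), np.int64(118), np.int64(141)), (np.int64(538), np.int64(114), np.int64(145)), (np.int64(535), np.int64(107), np.int64(143))]
246 [(np.int64(547), np.int64(118), np.int64(134)), (np.int64(538), np.int64(114), np.int64(138)), (np.int64(631), np.int64(28), np.int64(4))]
249 [(np.int64(636), np.int64(49), np.int64(6)), (np.int64(630), np.int64(40), np.int64(4)), (np.int64(622), np.int64(36), np.int64(8))]
252 [(np.int64(630), np.int64(54), np.int64(5)), (np.int64(622), np.int64(48), np.int64(7)), (np.int64(619), np.int64(39), np.int64(3))]
255 [(np.int64(625), np.int64(58), np.int64(3)), (np.int64(616), np.int64(53), np.int64(6)), (np.int64(614), np.int64(43), np.int64(0))]
258 [(np.int64(620), np.int64(63), np.int64(2)), (np.int64(613), np.int64(55), np.int64(1)), (np.int64(608), np.int64(49), np.int64(0))]
261 [(np.int64(613), np.int64(69), np.int64(2)), (np.int64(606), np.int64(61), np.int64(2)), (np.int64(562), np.int64(87), np.int64(58))]
```

View pics/s2.png

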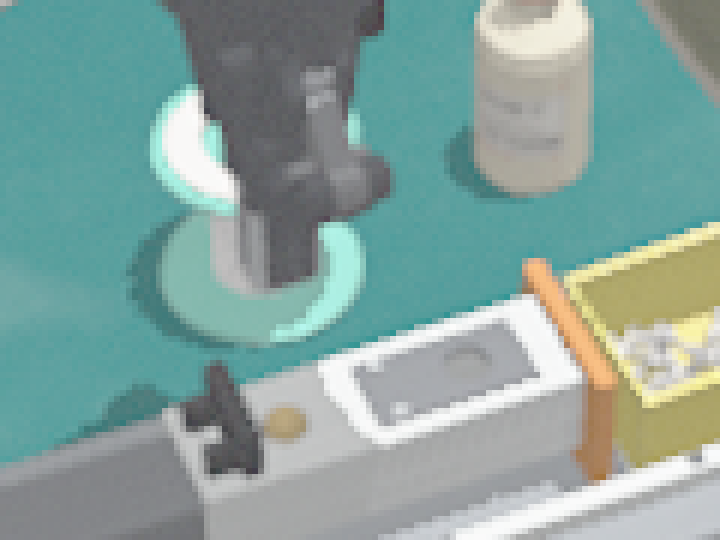

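The scene view puts the closed fingertip near z≈131, at crop (265,292), while the state reports z=87. x and y agree. I'll go down slowly and watch both the image and the force.

```bash
python3 -m jog '[{"linear":[0.02,0.002,-0.002],"rotation":[-0.003,0.003,-0.002],"grip":0},{"linear":[0.04,0.002,-0.002],"rotation":[-0.003,0.003,-0.002],"grip":0},{"linear":[0.06,0.002,-0.002],"rotation":[-0.003,0.003,-0.002],"grip":0},{"linear":[0.06,0.002,-0.002],"rotation":[-0.003,0.003,-0.002],"grip":0},{"linear":[0.06,0.002,-0.002],"rotation":[-0.003,0.003,-0.002],"grip":0}]'
cat > look.py <<'E'
from h import *
from rig import sense,capture
import sys
show(sense())
p,D=capture("scene");np.save("d.npy",D);p=p[190:300,180:320,::-1]
q=(255*(p/255.)**.45).astype('uint8');cv2.imwrite("pics/"+sys.argv[1],cv2.resize(q,None,fx=5,fy=5,interpolation=0))
E
python3 look.py s3.png;  python3 - <<'E'
from h import *
D=np.load("d.npy")
for v in range(234,275,3):
    print(v,[tuple(int(x) for x in dep("scene",u,v,D[v,u])) for u in(232,237,241)])
E
```

```text
time_s: 2.92
eef_pos: [547.8, 107.6, 68.5]
ee_rot: [0.697, 0.117, 0.698, -0.118]
force: [0.2, 0.4, -0.3]
grip_width: -0.001
t2.92 fx -0.3 fy 49.5 z 68.5 | force fx 0.1 fy 0.5 z -0.3 grip -0.00 tooly.FY 1.000 toolz.FX 1.000 j [-0.02  0.51  1.55 -0.    1.08  0.32]
234 [(538, 123, 173), (535, 115, 170), (512, 125, 194)]
237 [(538, 124, 167), (512, 133, 192), (502, 133, 200)]
240 [(539, 123, 158), (514, 132, 184), (497, 138, 200)]
243 [(546, 118, 141), (515, 132, 175), (495, 139, 195)]
246 [(545, 119, 135), (515, 132, 168), (533, 108, 136)]
249 [(547, 118, 125), (538, 114, 130), (534, 108, 128)]
252 [(546, 119, 119), (537, 114, 122), (535, 107, 118)]
255 [(546, 119, 111), (616, 52, 5), (613, 44, 2)]
258 [(620, 62, 0), (614, 54, 0), (604, 51, 5)]
261 [(613, 68, 1), (607, 60, 0), (562, 86, 57)]
264 [(568, 104, 56), (560, 97, 58), (555, 91, 57)]
267 [(562, 109, 57), (551, 105, 62), (551, 95, 55)]
270 [(542, 124, 77), (545, 110, 63), (543, 102, 58)]
273 [(538, 128, 75), (544, 112, 57), (539, 106, 56)]
```

View pics/s3.png

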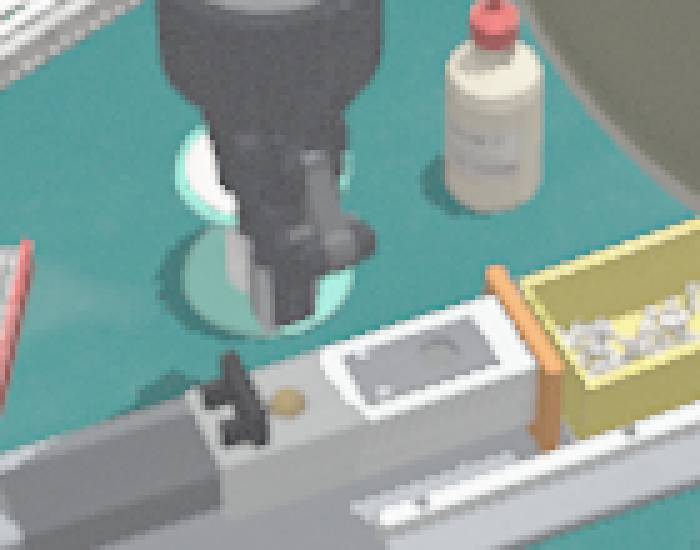

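```bash
python3 -m jog '[{"linear":[0.008,0,0.001],"rotation":[0,0,0],"grip":0},{"linear":[0.016,0,0.001],"rotation":[0,0,0],"grip":0},{"linear":[0.022,0,0.001],"rotation":[0,0,0],"grip":0},{"linear":[0.027,0,0.001],"rotation":[0,0,0],"grip":0}]'; python3 look.py s4.png
```

```text
time_s: 3.3
eef_pos: [548.3, 107.5, 60.6]
ee_rot: [0.697, 0.118, 0.697, -0.118]
force: [-0.3, 0.2, -0.0]
grip_width: -0.001
t3.30 fx 0.3 fy 49.6 z 60.6 | force fx -0.4 fy 0.1 z -0.0 grip -0.00 tooly.FY 1.000 toolz.FX 1.000 j [-0.02  0.52  1.56 -0.    1.06  0.32]
```

```bash
python3 -m jog '[{"linear":[0.004,0,0],"rotation":[0,0,0],"grip":0},{"linear":[0.008,0,0],"rotation":[0,0,0],"grip":0},{"linear":[0.012,0,0],"rotation":[0,0,0],"grip":0}]';python3 -m jog '[{"linear":[0.004,0,0],"rotation":[0,0,0],"grip":0},{"linear":[0.008,0,0],"rotation":[0,0,0],"grip":0}]'; python3 look.py s5.png;  python3 - <<'E'
from h import *
D=np.load("d.npy")
for v in range(249,279,3):
    print(v,[tuple(int(x) for x in dep("scene",u,v,D[v,u])) for u in(232,237,241)])
E
```

```text
time_s: 3.6
eef_pos: [548.2, 107.5, 56.6]
ee_rot: [0.697, 0.117, 0.698, -0.118]
force: [1.2, 0.1, -0.4]
grip_width: 0.002
time_s: 3.77
eef_pos: [548.2, 107.5, 54.1]
ee_rot: [0.697, 0.117, 0.698, -0.118]
force: [-0.4, 0.1, 0.1]
grip_width: -0.001
t3.77 fx 0.1 fy 49.6 z 54.1 | force fx -0.4 fy 0.0 z 0.1 grip -0.00 tooly.FY 1.000 toolz.FX 1.000 j [-0.02  0.53  1.56 -0.    1.05  0.32]
249 [(548, 117, 124), (514, 133, 162), (497, 138, 179)]
252 [(547, 118, 117), (515, 132, 153), (535, 107, 119)]
255 [(546, 119, 111), (538, 114, 114), (536, 106, 109)]
258 [(546, 119, 103), (536, 116, 108), (537, 106, 101)]
261 [(613, 68, 1), (608, 59, -1), (561, 86, 57)]
264 [(567, 104, 57), (561, 96, 56), (555, 92, 58)]
267 [(560, 110, 59), (551, 105, 63), (549, 97, 58)]
270 [(541, 125, 78), (547, 109, 61), (546, 100, 55)]
273 [(537, 128, 76), (542, 113, 60), (539, 105, 55)]
276 [(539, 128, 65), (538, 117, 57), (535, 109, 54)]
```

View pics/s5.png

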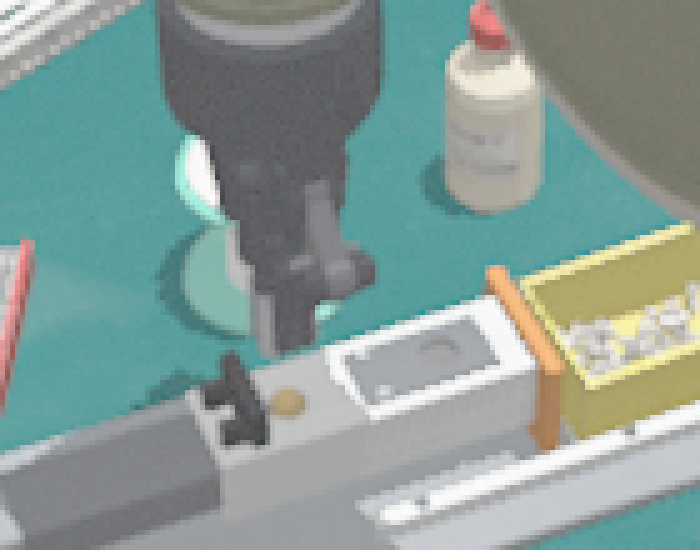

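```bash
python3 -m jog '[{"linear":[0.02,0,0],"rotation":[0,0,0],"grip":0},{"linear":[0.04,0,0],"rotation":[0,0,0],"grip":0},{"linear":[0.06,0,0],"rotation":[0,0,0],"grip":0},{"linear":[0.063,0,0],"rotation":[0,0,0],"grip":0}]'; python3 -m jog '[{"linear":[0.01,0,0],"rotation":[0,0,0],"grip":0},{"linear":[0.02,0,0],"rotation":[0,0,0],"grip":0},{"linear":[0.02,0,0],"rotation":[0,0,0],"grip":0}]';python3 look.py s6.png;  python3 - <<'E'
from h import *
D=np.load("d.npy")
for v in range(252,282,3):
    print(v,[tuple(int(x) for x in dep("scene",u,v,D[v,u])) for u in(232,237,241)])
E
```

```text
time_s: 4.15
eef_pos: [547.2, 107.5, 33.4]
ee_rot: [0.696, 0.117, 0.699, -0.118]
force: [-1.4, 0.6, 0.4]
grip_width: 0.0
time_s: 4.4
eef_pos: [546.8, 107.5, 26.7]
ee_rot: [0.696, 0.117, 0.699, -0.118]
force: [-0.6, 0.4, -0.2]
grip_width: -0.003
t4.40 fx -1.2 fy 49.1 z 26.7 | force fx -0.7 fy 0.2 z -0.2 grip -0.00 tooly.FY 1.000 toolz.FX 1.000 j [-0.02  0.57  1.59  0.    0.99  0.32]
252 [(539, 125, 129), (542, 111, 116), (510, 127, 153)]
255 [(544, 121, 114), (532, 119, 121), (500, 136, 160)]
258 [(543, 122, 108), (519, 130, 132), (498, 138, 156)]
261 [(546, 120, 96), (518, 131, 127), (499, 137, 147)]
264 [(547, 120, 86), (538, 115, 90), (534, 109, 88)]
267 [(547, 120, 77), (537, 116, 83), (535, 108, 79)]
270 [(543, 124, 76), (539, 115, 73), (545, 100, 55)]
273 [(541, 126, 70), (544, 111, 57), (538, 106, 57)]
276 [(540, 127, 63), (538, 116, 57), (533, 111, 56)]
279 [(538, 129, 58), (535, 119, 54), (530, 113, 53)]
```

View pics/s6.png

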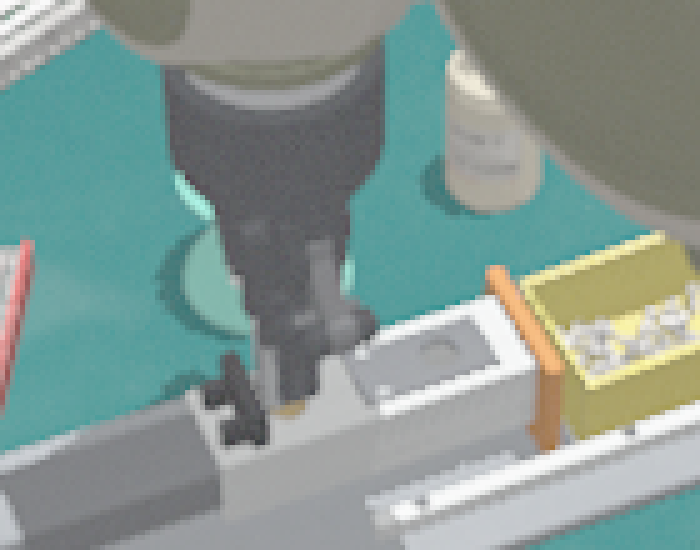

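Run:
```python
from h import *
from rig import sense
goal(sense(),0,49.8,20)
```

```text
lin [0.0238 0.002  0.0033] rot [ 0.0013 -0.008   0.0026] dist 7.2330368060032235
```

```bash
python3 -m jog '[{"linear":[0.01,0.002,0.003],"rotation":[0,-0.008,0.0026],"grip":0},{"linear":[0.018,0.002,0.003],"rotation":[0,-0.008,0.0026],"grip":0},{"linear":[0.024,0.002,0.003],"rotation":[0,-0.008,0.0026],"grip":0},{"linear":[0.024,0.002,0.003],"rotation":[0,-0.008,0.0026],"grip":0}]'; python3 -m jog '[{"linear":[0.005,0,0],"rotation":[0,0,0],"grip":0},{"linear":[0.005,0,0],"rotation":[0,0,0],"grip":0}]'; python3 look.py s7.png
```

```text
time_s: 4.78
eef_pos: [548.5, 107.8, 20.0]
ee_rot: [0.698, 0.118, 0.697, -0.118]
force: [1.4, 0.6, 3.5]
grip_width: 0.002
time_s: 4.95
eef_pos: [548.6, 107.7, 18.6]
ee_rot: [0.698, 0.118, 0.697, -0.118]
force: [1.1, 0.5, 3.4]
grip_width: 0.002
t4.95 fx 0.4 fy 50.0 z 18.6 | force fx 0.9 fy 0.8 z 3.4 grip 0.00 tooly.FY 1.000 toolz.FX 1.000 j [-0.02  0.58  1.59  0.    0.97  0.32]
```

View pics/s7.png

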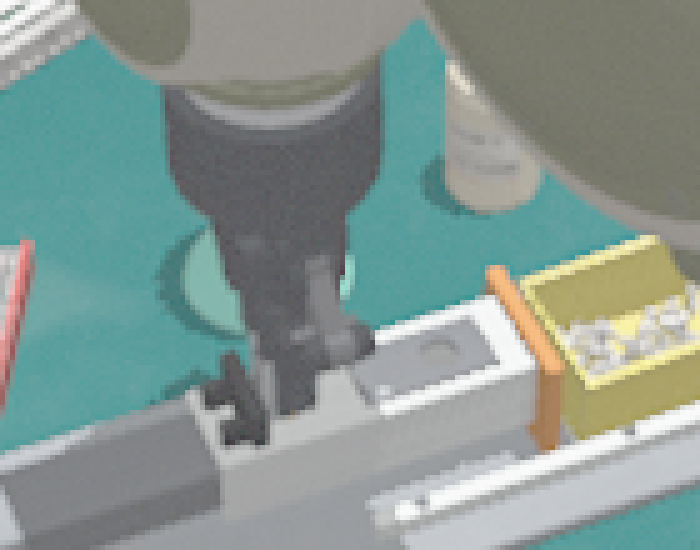

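Contact with the button is confirmed at 3.4 N, and the tip covers it. I'll press on until flush.

```bash
python3 -m jog '[{"linear":[0.003,0,0],"rotation":[0,0,0],"grip":0},{"linear":[0.006,0,-0.001],"rotation":[0,0,0],"grip":0}]'; python3 -m jog '[{"linear":[0.002,0,-0.001],"rotation":[0,0,0],"grip":0},{"linear":[0.003,0,-0.001],"rotation":[0,0,0],"grip":0}]'; python3 -c "
from h import *
from rig import sense
show(sense())"
```

```text
time_s: 5.17
eef_pos: [548.8, 107.8, 17.6]
ee_rot: [0.698, 0.118, 0.696, -0.117]
force: [-3.0, -0.8, 15.9]
grip_width: 0.005
time_s: 5.33
eef_pos: [548.9, 107.8, 17.7]
ee_rot: [0.699, 0.118, 0.696, -0.117]
force: [-4.3, -0.7, 14.0]
grip_width: -0.001
t5.33 fx 0.7 fy 50.1 z 17.7 | force fx -3.9 fy -2.1 z 14.0 grip -0.00 tooly.FY 1.000 toolz.FX 1.000 j [-0.02  0.58  1.59 -0.    0.96  0.32]
```

```bash
python3 -m jog '[{"linear":[0.001,0.002,-0.001],"rotation":[0,0,0],"grip":0},{"linear":[0.001,0.004,-0.001],"rotation":[0,0,0],"grip":0}]';  python3 -c "
from h import *
from rig import sense
show(sense())"
```

```text
time_s: 5.5
eef_pos: [549.0, 108.4, 17.9]
ee_rot: [0.699, 0.117, 0.696, -0.118]
force: [-3.3, -5.6, 9.2]
grip_width: 0.001
t5.50 fx 0.6 fy 50.7 z 17.9 | force fx -1.3 fy -6.3 z 9.2 grip 0.00 tooly.FY 1.000 toolz.FX 1.000 j [-0.01  0.58  1.59 -0.    0.97  0.32]
```

```bash
python3 -m jog '[{"linear":[0.001,0.002,0],"rotation":[0,0,0],"grip":0},{"linear":[0.001,0.0035,0],"rotation":[0,0,0],"grip":0}]';  python3 -c "
from h import *
from rig import sense
show(sense())"
```

```text
time_s: 5.67
eef_pos: [549.2, 108.6, 18.0]
ee_rot: [0.699, 0.116, 0.696, -0.118]
force: [-2.7, -4.9, 8.1]
grip_width: 0.003
t5.67 fx 0.7 fy 51.0 z 18.0 | force fx -0.9 fy -5.5 z 8.1 grip 0.00 tooly.FY 1.000 toolz.FX 1.000 j [-0.01  0.58  1.59 -0.    0.97  0.32]
```

```bash
python3 -m jog '[{"linear":[0.001,0.002,0],"rotation":[0,0,0],"grip":0},{"linear":[0.001,0.0035,0],"rotation":[0,0,0],"grip":0}]';  python3 -c "
from h import *
from rig import sense
show(sense())"
```

```text
time_s: 5.83
eef_pos: [549.3, 108.9, 18.0]
ee_rot: [0.698, 0.116, 0.696, -0.119]
force: [-4.2, -4.2, 8.8]
grip_width: 0.001
t5.83 fx 0.7 fy 51.2 z 18.0 | force fx -2.6 fy -5.3 z 8.8 grip 0.00 tooly.FY 1.000 toolz.FX 1.000 j [-0.01  0.58  1.59 -0.01  0.97  0.32]
```

```bash
python3 -m jog '[{"linear":[0.001,0.002,-0.001],"rotation":[0.002,0,0],"grip":0},{"linear":[0.001,0.004,-0.001],"rotation":[0.002,0,0],"grip":0},{"linear":[0.001,0.0045,-0.001],"rotation":[0.002,0,0],"grip":0}]';  python3 -c "
from h import *
from rig import sense
show(sense())"
```

```text
time_s: 6.08
eef_pos: [549.4, 109.4, 18.0]
ee_rot: [0.698, 0.116, 0.696, -0.119]
force: [-1.6, -6.1, 7.3]
grip_width: 0.004
t6.08 fx 0.6 fy 51.8 z 18.0 | force fx 0.5 fy -6.3 z 7.3 grip 0.00 tooly.FY 1.000 toolz.FX 1.000 j [-0.01  0.58  1.59 -0.01  0.97  0.33]
```

```bash
python3 -m jog '[{"linear":[0.001,0.002,-0.001],"rotation":[0.002,0,0],"grip":0},{"linear":[0.001,0.004,-0.001],"rotation":[0.002,0,0],"grip":0},{"linear":[0.001,0.0045,-0.001],"rotation":[0.002,0,0],"grip":0}]';  python3 -c "
from h import *
from rig import sense
show(sense())"
```

```text
time_s: 6.33
eef_pos: [549.6, 110.0, 18.0]
ee_rot: [0.698, 0.115, 0.696, -0.12]
force: [-1.4, -5.6, 7.8]
grip_width: 0.0
t6.33 fx 0.6 fy 52.4 z 18.0 | force fx 0.5 fy -5.7 z 7.8 grip 0.00 tooly.FY 1.000 toolz.FX 1.000 j [-0.01  0.58  1.59 -0.01  0.97  0.33]
```

```bash
python3 -m jog '[{"linear":[0.001,0.002,-0.001],"rotation":[0.002,0,0],"grip":0},{"linear":[0.001,0.004,-0.001],"rotation":[0.002,0,0],"grip":0},{"linear":[0.001,0.005,-0.001],"rotation":[0.002,0,0],"grip":0}]';  python3 -c "
from h import *
from rig import sense
show(sense())"
```

```text
time_s: 6.58
eef_pos: [549.9, 110.7, 18.1]
ee_rot: [0.698, 0.115, 0.696, -0.121]
force: [-2.7, -4.7, 5.6]
grip_width: -0.001
t6.58 fx 0.6 fy 53.2 z 18.1 | force fx -1.0 fy -5.3 z 5.6 grip -0.00 tooly.FY 1.000 toolz.FX 1.000 j [-0.01  0.58  1.58 -0.01  0.97  0.34]
```

```bash
python3 -m jog '[{"linear":[0.001,0.002,-0.001],"rotation":[0.002,0,0],"grip":0},{"linear":[0.001,0.004,-0.001],"rotation":[0.002,0,0],"grip":0},{"linear":[0.001,0.005,-0.001],"rotation":[0.002,0,0],"grip":0}]';  python3 look.py s8.png
```

```text
time_s: 6.83
eef_pos: [550.1, 111.3, 18.1]
ee_rot: [0.698, 0.115, 0.696, -0.122]
force: [-2.6, -6.0, 6.9]
grip_width: -0.002
t6.83 fx 0.6 fy 53.8 z 18.1 | force fx -0.5 fy -6.5 z 6.9 grip -0.00 tooly.FY 1.000 toolz.FX 1.000 j [-0.    0.59  1.58 -0.01  0.97  0.34]
```

View pics/s8.png

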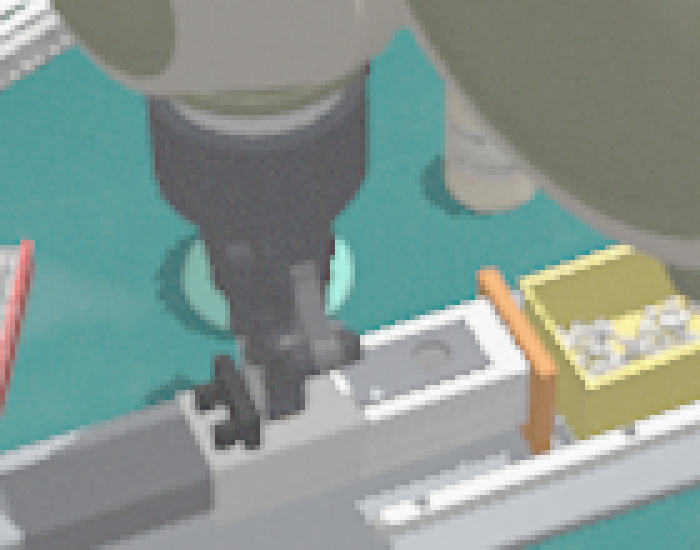

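The picture shows the sleeve already moving: the rib shifted about 8 crop pixels to the left, with pushing force near 6 N. I'll continue in longer steps.

```bash
python3 -m jog '[{"linear":[0.0007,0.003,-0.001],"rotation":[0.004,0,0],"grip":0},{"linear":[0.0007,0.006,-0.001],"rotation":[0.004,0,0],"grip":0},{"linear":[0.0007,0.009,-0.001],"rotation":[0.004,0,0],"grip":0},{"linear":[0.0007,0.011,-0.001],"rotation":[0.004,0,0],"grip":0}]';  python3 -c "
from h import *
from rig import sense
show(sense())"
```

```text
time_s: 7.22
eef_pos: [550.6, 112.9, 18.1]
ee_rot: [0.698, 0.115, 0.696, -0.123]
force: [-3.7, -10.0, 7.4]
grip_width: 0.0
t7.22 fx 0.6 fy 55.5 z 18.1 | force fx -0.2 fy -10.6 z 7.4 grip 0.00 tooly.FY 1.000 toolz.FX 1.000 j [ 0.    0.59  1.58 -0.02  0.97  0.35]
```

```bash
python3 -m jog '[{"linear":[0.0005,0.003,-0.001],"rotation":[0.004,0,0],"grip":0},{"linear":[0.0005,0.006,-0.001],"rotation":[0.004,0,0],"grip":0},{"linear":[0.0005,0.009,-0.001],"rotation":[0.004,0,0],"grip":0},{"linear":[0.0005,0.011,-0.001],"rotation":[0.004,0,0],"grip":0}]';  python3 look.py s9.png
```

```text
time_s: 7.55
eef_pos: [551.3, 114.9, 18.1]
ee_rot: [0.698, 0.114, 0.696, -0.125]
force: [-2.0, -5.4, 6.3]
grip_width: 0.001
t7.55 fx 0.6 fy 57.6 z 18.1 | force fx -0.1 fy -5.8 z 6.3 grip 0.00 tooly.FY 1.000 toolz.FX 1.000 j [ 0.01  0.59  1.57 -0.02  0.98  0.36]
```

View pics/s9.png

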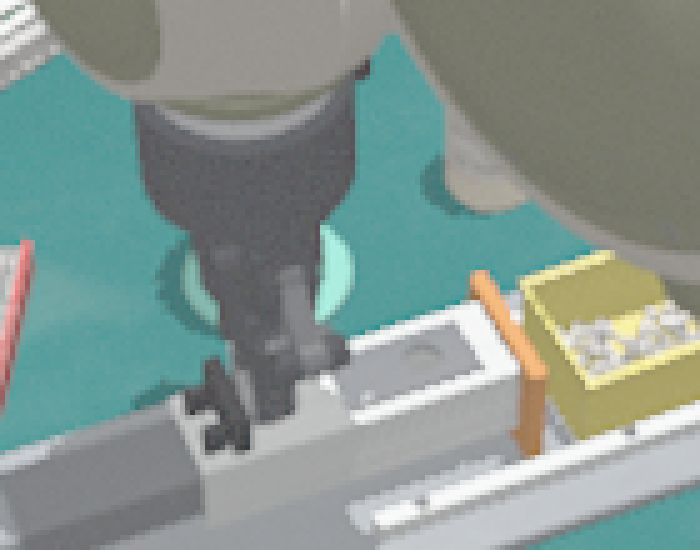

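Run:
```python
from h import *
from rig import sense
goal(sense(),0,57.6,18)
def T(a,b):
    r=onz("scene",180+a/5,190+b/5,56)-ctr; return r@FY
# sleeve top front-left corner at rib end & index plate hole
print(T(168,400)-T(188,393), T(425,350)-T(438,348))
```

```text
lin [ 0.0004 -0.001  -0.002 ] rot [-0.0109  0.0104  0.0269] dist 0.6745404843009961
8.162710708379834 5.048262029528814
```

```bash
python3 -m jog '[{"linear":[0.0004,0.003,-0.001],"rotation":[-0.004,0.003,0.005],"grip":0},{"linear":[0.0004,0.006,-0.002],"rotation":[-0.008,0.006,0.01],"grip":0},{"linear":[0.0004,0.009,-0.002],"rotation":[-0.01,0.01,0.015],"grip":0},{"linear":[0.0004,0.013,-0.002],"rotation":[-0.01,0.01,0.02],"grip":0},{"linear":[0.0004,0.017,-0.002],"rotation":[-0.01,0.01,0.02],"grip":0}]';  python3 -c "
from h import *
from rig import sense
show(sense());goal(sense(),0,64,18)"
```

```text
time_s: 8.02
eef_pos: [552.6, 119.3, 18.0]
ee_rot: [0.697, 0.116, 0.697, -0.12]
force: [-0.8, -5.3, 4.7]
grip_width: 0.001
t8.02 fx 0.4 fy 62.2 z 18.0 | force fx 1.0 fy -5.3 z 4.7 grip 0.00 tooly.FY 1.000 toolz.FX 1.000 j [ 0.01  0.59  1.57 -0.01  0.98  0.35]
lin [ 0.0001  0.0059 -0.0014] rot [-0.0008  0.0011  0.0091] dist 1.8288687608188092
```

```bash
python3 -m jog '[{"linear":[0,0.005,-0.001],"rotation":[0,0.001,0.008],"grip":0},{"linear":[0,0.01,-0.001],"rotation":[0,0.001,0.008],"grip":0},{"linear":[0,0.015,-0.001],"rotation":[0,0.001,0.008],"grip":0},{"linear":[0,0.02,-0.001],"rotation":[0,0.001,0.008],"grip":0},{"linear":[0,0.026,-0.001],"rotation":[0,0.001,0.008],"grip":0},{"linear":[0,0.032,-0.001],"rotation":[0,0.001,0.008],"grip":0},{"linear":[0,0.038,-0.001],"rotation":[0,0.001,0.008],"grip":0}]';  python3 look.py s10.png; python3 -c "
from h import *
from rig import sense
goal(sense(),0,80,18.5)"
```

```text
time_s: 8.6
eef_pos: [556.1, 129.4, 18.0]
ee_rot: [0.697, 0.117, 0.697, -0.119]
force: [-0.8, -4.4, 4.5]
grip_width: -0.003
t8.60 fx 0.4 fy 72.8 z 18.0 | force fx 0.7 fy -4.4 z 4.5 grip -0.00 tooly.FY 1.000 toolz.FX 1.000 j [ 0.02  0.6   1.55 -0.    0.99  0.36]
lin [-0.0016  0.0222 -0.0014] rot [-0.0009  0.0009  0.0025] dist 6.696129086774065
```

View pics/s10.png

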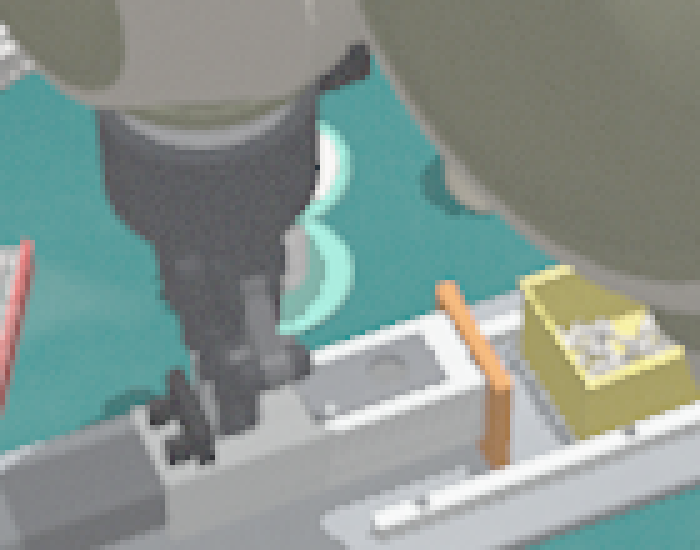

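Run:
```python
from h import *
def T(a,b,z=62):
    r=onz("scene",180+a/5,190+b/5,z)-ctr; return (r@FX,r@FY)
print(T(497,268),T(446,284)); print(T(438,348,56),T(386,366,56)); print(T(188,395,56),T(136,412,56)); print("rib near top",T(232,355,76),T(176,372,76))
```

```text
(np.float64(28.923878858341514), np.float64(-51.21143992440632)) (np.float64(28.96242987266424), np.float64(-29.09179920338282))
(np.float64(4.1272785761406015), np.float64(-14.763622851088643)) (np.float64(3.555622795227763), np.float64(7.394467328722862))
(np.float64(19.920662196679086), np.float64(82.32297190157001)) (np.float64(19.72309285351563), np.float64(103.24304454458098))
rib near top (np.float64(15.251039608746819), np.float64(65.30210235938465)) (np.float64(15.569273056716352), np.float64(87.49749763152889))
```

```bash
python3 -m jog '[{"linear":[-0.003,0.006,-0.001],"rotation":[0,0.001,0.002],"grip":0},{"linear":[-0.003,0.013,-0.001],"rotation":[0,0.001,0.002],"grip":0},{"linear":[-0.003,0.02,-0.001],"rotation":[0,0.001,0.002],"grip":0},{"linear":[-0.003,0.027,-0.001],"rotation":[0,0.001,0.002],"grip":0},{"linear":[-0.003,0.034,-0.001],"rotation":[0,0.001,0.002],"grip":0},{"linear":[-0.003,0.041,-0.001],"rotation":[0,0.001,0.002],"grip":0},{"linear":[-0.003,0.048,-0.001],"rotation":[0,0.001,0.002],"grip":0},{"linear":[-0.003,0.055,-0.001],"rotation":[0,0.001,0.002],"grip":0},{"linear":[-0.003,0.062,-0.001],"rotation":[0,0.001,0.002],"grip":0},{"linear":[-0.003,0.069,-0.001],"rotation":[0,0.001,0.002],"grip":0}]';  python3 look.py s11.png; python3 -c "
from h import *
from rig import sense
goal(sense(),0,110,18.5)"
```

```text
time_s: 9.48
eef_pos: [562.4, 148.8, 18.3]
ee_rot: [0.697, 0.117, 0.698, -0.119]
force: [-0.5, -6.8, -0.0]
grip_width: 0.001
t9.48 fx -0.0 fy 93.2 z 18.3 | force fx 1.8 fy -6.5 z -0.0 grip 0.00 tooly.FY 1.000 toolz.FX 1.000 j [ 0.06  0.62  1.51 -0.    1.01  0.39]
lin [-0.0006  0.0539  0.0004] rot [-0.0009 -0.0022  0.0023] dist 16.185049327795614
```

View pics/s11.png

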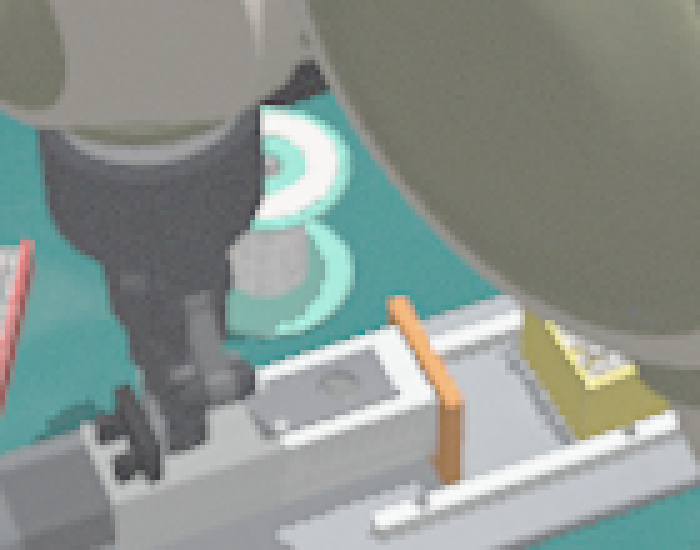

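```bash
python3 -m jog '[{"linear":[-0.001,0.007,0],"rotation":[0,0,0.002],"grip":0},{"linear":[-0.001,0.014,0],"rotation":[0,0,0.002],"grip":0},{"linear":[-0.001,0.02,0],"rotation":[0,0,0.002],"grip":0},{"linear":[-0.001,0.026,0],"rotation":[0,0,0.002],"grip":0},{"linear":[-0.001,0.031,0],"rotation":[0,0,0.002],"grip":0},{"linear":[-0.001,0.035,0],"rotation":[0,0,0.002],"grip":0},{"linear":[-0.001,0.038,0],"rotation":[0,0,0.002],"grip":0}]';  python3 look.py s12.png; python3 -c "
from h import *
from rig import sense
goal(sense(),0,110,18.5)"
```

```text
time_s: 10.12
eef_pos: [566.0, 159.6, 18.3]
ee_rot: [0.697, 0.118, 0.698, -0.118]
force: [-0.3, -6.4, 0.9]
grip_width: -0.002
t10.12 fx -0.2 fy 104.7 z 18.3 | force fx 1.8 fy -6.1 z 0.9 grip -0.00 tooly.FY 1.000 toolz.FX 1.000 j [ 0.08  0.63  1.49 -0.    1.02  0.41]
lin [-0.0004  0.0168  0.0006] rot [-0.0008 -0.003   0.0017] dist 5.044841346158781
```

View pics/s12.png

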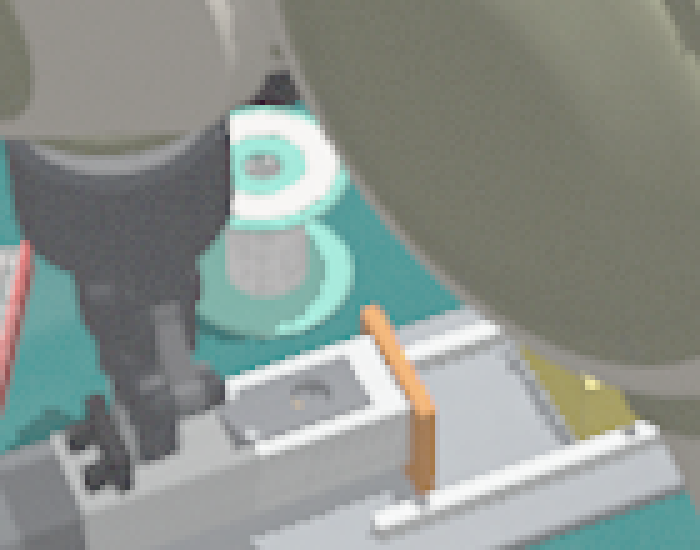

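Hole 2 at (308,391) is closing in on the brass button near (288,402), with roughly 8 mm left.

```bash
python3 -m jog '[{"linear":[0,0.004,0],"rotation":[0,0,0],"grip":0},{"linear":[0,0.008,0],"rotation":[0,0,0],"grip":0},{"linear":[0,0.012,0],"rotation":[0,0,0],"grip":0}]'; python3 -m jog '[{"linear":[0,0.003,0],"rotation":[0,0,0],"grip":0},{"linear":[0,0.005,0],"rotation":[0,0,0],"grip":0}]';  python3 look.py s13.png
```

```text
time_s: 10.42
eef_pos: [567.2, 163.2, 18.3]
ee_rot: [0.696, 0.118, 0.698, -0.118]
force: [-0.6, -3.5, 1.5]
grip_width: 0.001
time_s: 10.58
eef_pos: [567.7, 164.9, 18.2]
ee_rot: [0.697, 0.118, 0.698, -0.118]
force: [0.0, -1.6, 1.1]
grip_width: -0.002
t10.58 fx -0.3 fy 110.2 z 18.2 | force fx 0.5 fy -1.5 z 1.1 grip -0.00 tooly.FY 1.000 toolz.FX 1.000 j [ 0.08  0.64  1.48 -0.    1.02  0.42]
```

View pics/s13.png

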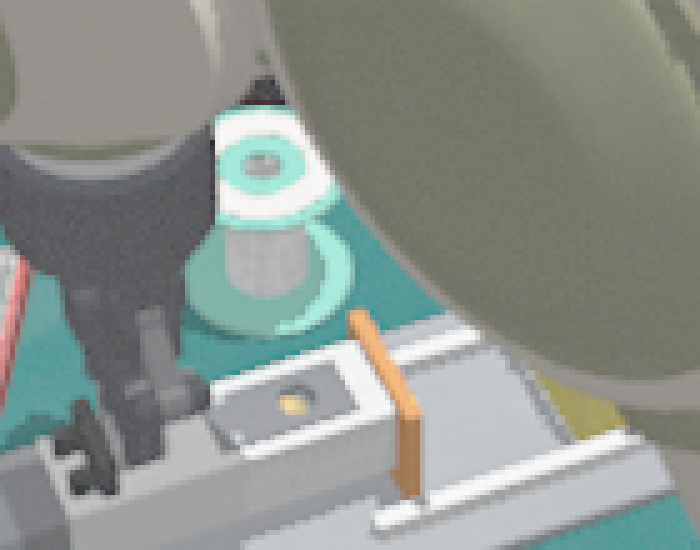

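The button is rising in hole 2 at (292,402). Only very small steps from here.

```bash
python3 -m jog '[{"linear":[0,0.0025,0],"rotation":[0,0,0],"grip":0},{"linear":[0,0.0035,0],"rotation":[0,0,0],"grip":0}]'; python3 look.py s14.png
```

```text
time_s: 10.8
eef_pos: [568.0, 166.5, 18.1]
ee_rot: [0.696, 0.118, 0.698, -0.118]
force: [0.1, -0.0, 1.0]
grip_width: 0.0
t10.80 fx -0.6 fy 111.8 z 18.1 | force fx 0.1 fy 0.0 z 1.0 grip 0.00 tooly.FY 1.000 toolz.FX 1.000 j [0.09 0.64 1.48 0.   1.02 0.42]
```

View pics/s14.png

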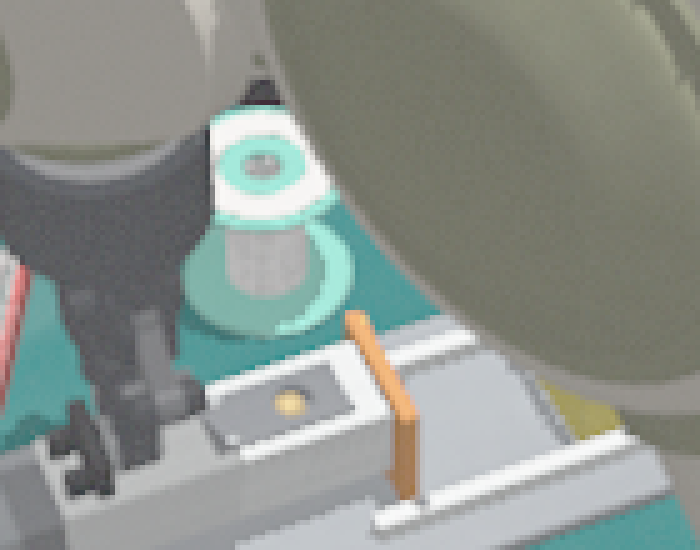

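```bash
python3 -m jog '[{"linear":[0,0.0025,0.001],"rotation":[0,0,0],"grip":0},{"linear":[0,0.003,0.001],"rotation":[0,0,0],"grip":0}]'; python3 look.py s15.png
```

```text
time_s: 11.02
eef_pos: [568.4, 167.7, 18.1]
ee_rot: [0.696, 0.118, 0.698, -0.118]
force: [-0.9, 0.3, 1.8]
grip_width: -0.001
t11.02 fx -0.6 fy 113.1 z 18.1 | force fx -0.9 fy 0.0 z 1.8 grip -0.00 tooly.FY 1.000 toolz.FX 1.000 j [0.09 0.64 1.48 0.   1.02 0.42]
```

View pics/s15.png

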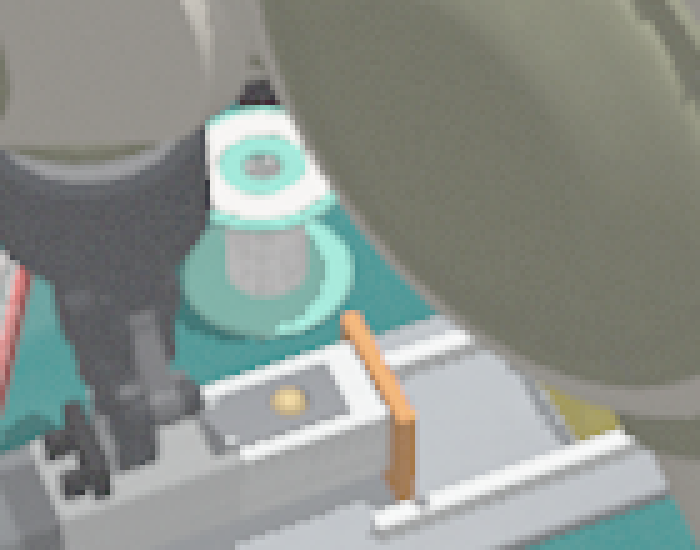

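```bash
python3 -m jog '[{"linear":[0.0,0.002,0.001],"rotation":[0,0,0],"grip":0},{"linear":[0,0.003,0.001],"rotation":[0,0,0],"grip":0}]'; python3 look.py s16.png
python3 - <<'E'
from h import *
D=np.load("d.npy")
for v in range(266,275): print(v,[int(dep("scene",u,v,D[v,u])[2]) for u in range(232,246)])
def T(a,b,z=62):
    r=onz("scene",180+a/5,190+b/5,z)-ctr; return (r@FX,r@FY)
print(T(497,268),T(350,313))
E
```

```text
time_s: 11.23
eef_pos: [568.7, 168.4, 18.0]
ee_rot: [0.696, 0.118, 0.698, -0.118]
force: [-3.9, -1.7, 1.9]
grip_width: -0.0
t11.23 fx -0.5 fy 113.8 z 18.0 | force fx -3.1 fy -2.9 z 1.9 grip -0.00 tooly.FY 1.000 toolz.FX 1.000 j [0.09 0.64 1.48 0.   1.02 0.42]
266 [57, 58, 56, 59, 58, 58, 57, 58, 56, 59, 59, 58, 59, 56]
267 [58, 55, 56, 60, 60, 64, 60, 54, 56, 55, 55, 58, 58, 57]
268 [59, 59, 60, 61, 61, 62, 61, 62, 57, 58, 62, 58, 61, 56]
269 [57, 57, 59, 59, 62, 66, 61, 63, 59, 58, 59, 58, 60, 56]
270 [57, 59, 60, 61, 64, 62, 60, 59, 59, 55, 56, 58, 60, 57]
271 [59, 60, 60, 60, 60, 61, 59, 60, 58, 58, 59, 57, 58, 59]
272 [58, 58, 58, 57, 57, 58, 57, 59, 57, 60, 56, 56, 58, 61]
273 [60, 56, 56, 56, 57, 58, 59, 59, 56, 59, 55, 60, 57, 56]
274 [55, 54, 59, 60, 60, 55, 59, 57, 60, 61, 55, 57, 55, 57]
(np.float64(28.923878858341514), np.float64(-51.21143992440632)) (np.float64(29.5811836173018), np.float64(11.563014675133484))
```

View pics/s16.png

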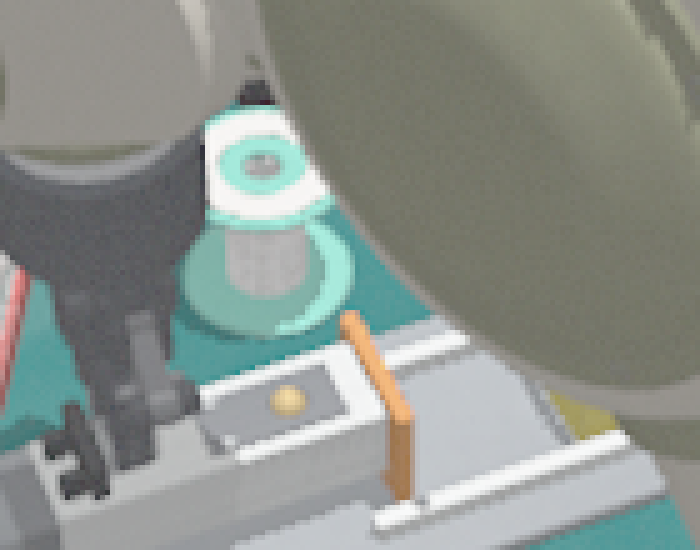

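```bash
python3 -m jog '[{"linear":[0.0,0.002,0],"rotation":[0,0,0],"grip":0},{"linear":[0,0.003,0],"rotation":[0,0,0],"grip":0}]'; python3 look.py s17.png
```

```text
time_s: 11.45
eef_pos: [568.9, 169.1, 18.0]
ee_rot: [0.696, 0.118, 0.698, -0.118]
force: [-2.1, -1.2, 2.6]
grip_width: 0.003
t11.45 fx -0.5 fy 114.6 z 18.0 | force fx -1.6 fy -1.8 z 2.6 grip 0.00 tooly.FY 1.000 toolz.FX 1.000 j [0.09 0.65 1.47 0.   1.03 0.43]
```

View pics/s17.png

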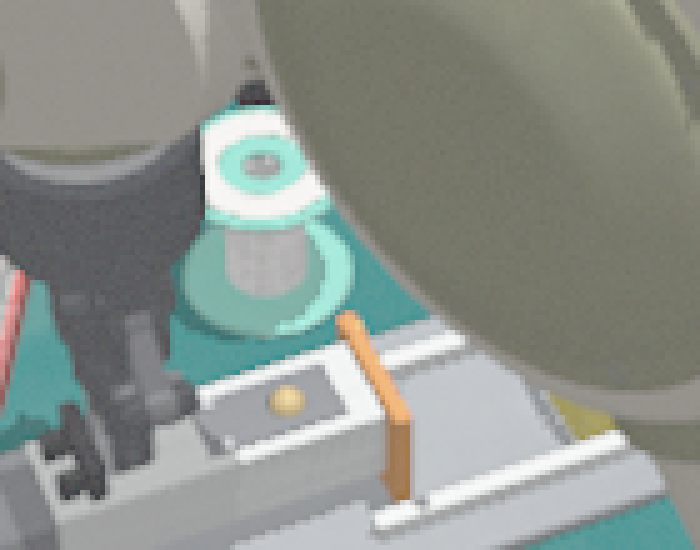

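```bash
python3 -m jog '[{"linear":[-0.001,0.002,0],"rotation":[0,0,0],"grip":0},{"linear":[-0.001,0.003,0],"rotation":[0,0,0],"grip":0}]'; python3 look.py s18.png
```

```text
time_s: 11.67
eef_pos: [569.0, 169.5, 18.1]
ee_rot: [0.696, 0.117, 0.699, -0.118]
force: [-2.2, -6.8, 1.4]
grip_width: 0.002
t11.67 fx -0.6 fy 115.0 z 18.1 | force fx 0.2 fy -7.2 z 1.4 grip 0.00 tooly.FY 1.000 toolz.FX 1.000 j [0.09 0.65 1.47 0.   1.03 0.43]
```

Run:
```python
from h import *
for f in("s15","s16","s17","s18"):
    a=cv2.imread(f"pics/{f}.png").astype(int)[::5,::5]
    m=(a[:,:,2]-a[:,:,0]>70)&(a[:,:,2]-a[:,:,1]>35); w=(a[:,:,2]-a[:,:,0])*m
    ys,xs=np.nonzero(m&(np.arange(a.shape[1])>62)&(np.arange(a.shape[1])<90));print(f,xs.mean(),ys.mean(),len(xs))
```

```text
s15 76.95172413793104 79.70344827586207 145
s16 76.43835616438356 79.71917808219177 146
s17 76.35135135135135 80.29054054054055 148
s18 76.23841059602648 80.73509933774834 151
```

```bash
python3 -m jog '[{"linear":[-0.001,0.002,0],"rotation":[0,0,0],"grip":0},{"linear":[-0.001,0.004,0],"rotation":[0,0,0],"grip":0}]'; python3 look.py s19.png
```

```text
time_s: 11.88
eef_pos: [569.1, 169.7, 18.1]
ee_rot: [0.695, 0.117, 0.699, -0.119]
force: [-3.8, -8.7, 1.5]
grip_width: -0.003
t11.88 fx -0.6 fy 115.2 z 18.1 | force fx -0.7 fy -9.5 z 1.5 grip -0.00 tooly.FY 1.000 toolz.FX 1.000 j [ 0.09  0.65  1.47 -0.    1.03  0.43]
```

View pics/s19.png

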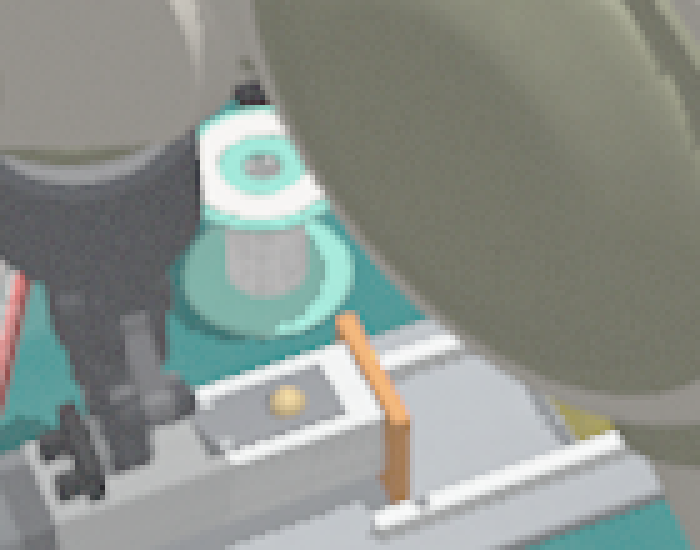

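The lock is felt: the force rose to 9.5 N over only 0.2 mm, and the button stands full in hole 2 at (288,400). Now I'll back off and lift.

```bash
python3 -m jog '[{"linear":[-0.003,-0.01,0],"rotation":[0,0,0],"grip":0},{"linear":[-0.006,-0.02,0],"rotation":[0,0,0],"grip":0},{"linear":[-0.06,-0.02,0],"rotation":[0,0,0],"grip":0},{"linear":[-0.15,-0.02,0],"rotation":[0,0,0],"grip":0},{"linear":[-0.2,-0.02,0],"rotation":[0,0,0],"grip":0},{"linear":[-0.2,-0.02,0],"rotation":[0,0,0],"grip":0},{"linear":[-0.2,-0.02,0],"rotation":[0,0,0],"grip":0}]'; python3 look.py s20.png; python3 -c "
from h import *
from rig import sense
goal(sense(),0,-175,70)"
```

```text
time_s: 12.52
eef_pos: [567.8, 164.3, 78.5]
ee_rot: [0.696, 0.117, 0.699, -0.119]
force: [-0.4, -0.5, -0.1]
grip_width: 0.001
t12.52 fx -0.0 fy 109.7 z 78.5 | force fx -0.2 fy -0.6 z -0.1 grip 0.00 tooly.FY 1.000 toolz.FX 1.000 j [ 0.08  0.57  1.43 -0.    1.15  0.42]
lin [ 0.0286 -0.9478  0.0022] rot [-0.     -0.0105  0.0074] dist 284.48175228387373
```

View pics/s20.png

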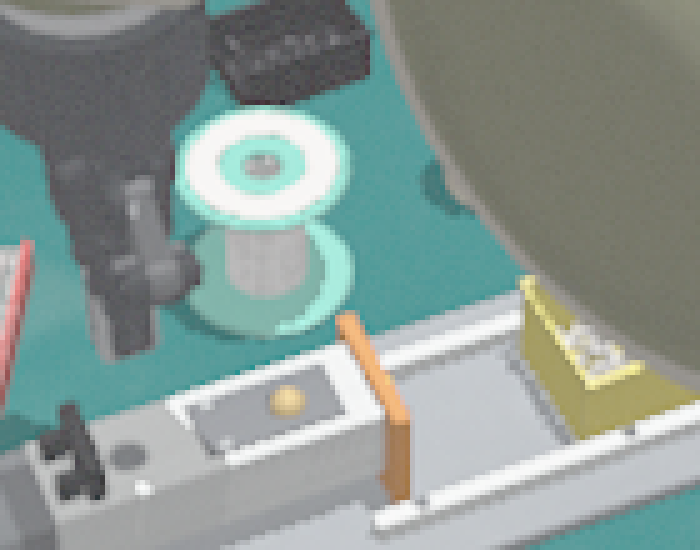

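Clear of the stop, and the button stays up in hole 2. Now across to behind the bin.

```bash
python3 -m jog '[{"linear":[0,-0.13,0.002],"rotation":[0,-0.01,0.007],"grip":0},{"linear":[0,-0.26,0.002],"rotation":[0,-0.01,0.007],"grip":0},{"linear":[0,-0.39,0.002],"rotation":[0,-0.01,0.007],"grip":0},{"linear":[0,-0.52,0.002],"rotation":[0,-0.01,0.007],"grip":0},{"linear":[0,-0.65,0.002],"rotation":[0,-0.01,0.007],"grip":0},{"linear":[0,-0.78,0.002],"rotation":[0,-0.01,0.007],"grip":0},{"linear":[0,-0.9,0.002],"rotation":[0,-0.01,0.007],"grip":0},{"linear":[0,-0.948,0.002],"rotation":[0,-0.01,0.007],"grip":0},{"linear":[0,-0.948,0.002],"rotation":[0,-0.01,0.007],"grip":0},{"linear":[0,-0.948,0.002],"rotation":[0,-0.01,0.007],"grip":0}]'
cat > look2.py <<'E'
from h import *
from rig import sense,capture
import sys
show(sense())
for n,(a,b,c,d) in(("scene",(190,320,200,400)),("top",(150,300,170,370))):
    p,D=capture(n);np.save("d_%s.npy"%n,D);q=(255*(p[a:b,c:d,::-1]/255.)**.5).astype('uint8');cv2.imwrite(f"pics/{n}_{sys.argv[1]}.png",cv2.resize(q,None,fx=4,fy=4,interpolation=0))
E
python3 look2.py a;python3 -c "
from h import *
from rig import sense
goal(sense(),0,-175,20)"
```

```text
time_s: 13.4
eef_pos: [473.8, -104.6, 77.8]
ee_rot: [0.697, 0.119, 0.698, -0.118]
force: [0.3, 0.2, -0.1]
grip_width: -0.001
t13.40 fx -0.5 fy -175.2 z 77.8 | force fx 0.2 fy 0.3 z -0.1 grip -0.00 tooly.FY 1.000 toolz.FX 1.000 j [-0.46  0.36  1.77  0.    1.02 -0.12]
lin [ 0.1934 -0.0033  0.0015] rot [ 0.0016 -0.0025 -0.0004] dist 58.03690422504476
```

View pics/scene_a.png

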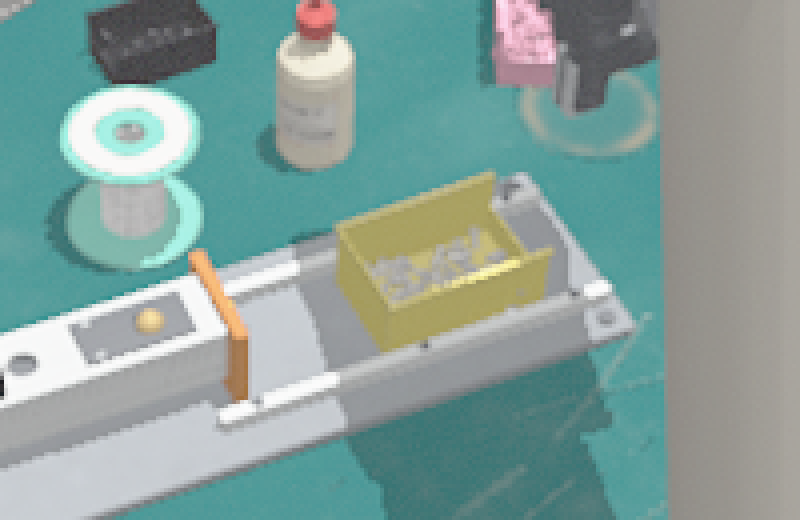

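View pics/top_a.png

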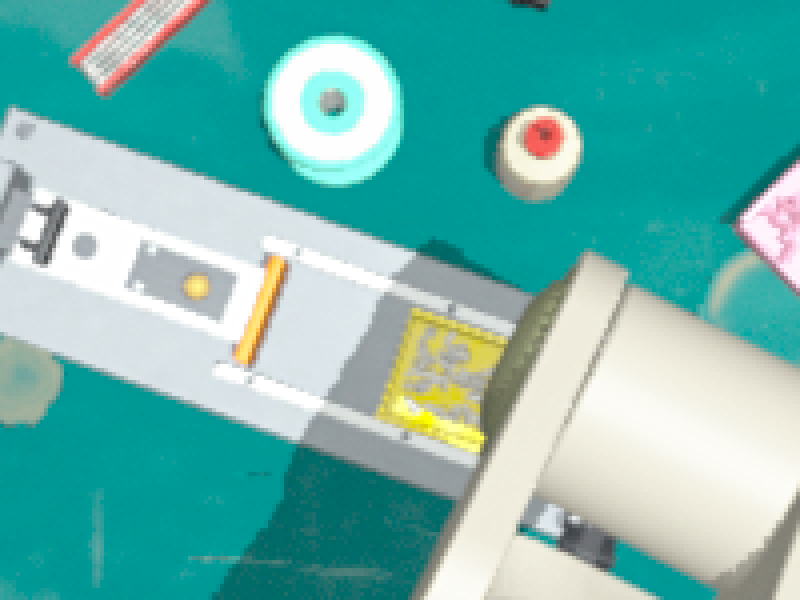

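Both views confirm the button is up in hole 2. I'll go down behind the low end of the bin.

```bash
python3 -m jog '[{"linear":[0.08,0,0.001],"rotation":[0,-0.002,0],"grip":0},{"linear":[0.16,0,0.001],"rotation":[0,-0.002,0],"grip":0},{"linear":[0.2,0,0.001],"rotation":[0,-0.002,0],"grip":0},{"linear":[0.2,0,0.001],"rotation":[0,-0.002,0],"grip":0},{"linear":[0.2,0,0.001],"rotation":[0,-0.002,0],"grip":0}]'; python3 look2.py b;python3 -c "
from h import *
from rig import sense
s=sense();goal(s,0,-175,-10)
print(['%.0f'%((a-c)*4) for a,c in zip(proj('scene',s['eef_pos']+np.array([0,0,38])),(200,190))])
D=np.load('d_scene.npy')
for v in range(216,240,2): print(v,[tuple(int(x) for x in dep('scene',u,v,D[v,u])) for u in (340,344,348,352)])
"
```

```text
time_s: 13.92
eef_pos: [474.6, -102.6, 17.8]
ee_rot: [0.697, 0.117, 0.698, -0.117]
force: [0.4, -1.0, 0.8]
grip_width: 0.002
t13.92 fx -0.4 fy -173.0 z 17.8 | force fx 0.7 fy -0.8 z 0.8 grip 0.00 tooly.FY 1.000 toolz.FX 1.000 j [-0.45  0.45  1.81  0.    0.88 -0.12]
lin [ 0.0963 -0.0051 -0.0016] rot [ 0.0037  0.0024 -0.0002] dist 28.929625424161426
['560', '190']
216 [(465, -79, 138), (461, -86, 136), (451, -84, 145), (457, -106, 126)]
218 [(464, -79, 134), (465, -93, 124), (461, -100, 122), (443, -88, 142)]
220 [(466, -82, 125), (463, -92, 120), (463, -105, 112), (439, -82, 144)]
222 [(468, -87, 115), (466, -96, 111), (462, -103, 109), (436, -79, 143)]
224 [(467, -86, 111), (463, -93, 110), (443, -78, 133), (431, -72, 146)]
226 [(466, -85, 106), (455, -82, 117), (443, -79, 128), (431, -73, 140)]
228 [(466, -86, 100), (453, -81, 114), (441, -77, 124), (430, -74, 134)]
230 [(469, -91, 89), (452, -81, 108), (439, -75, 123), (504, -185, 1)]
232 [(470, -94, 81), (451, -80, 105), (505, -172, 3), (500, -179, 1)]
234 [(469, -93, 77), (463, -98, 79), (502, -168, 1), (497, -176, 0)]
236 [(467, -91, 75), (463, -100, 71), (499, -165, 0), (491, -169, 3)]
238 [(467, -93, 67), (463, -101, 65), (496, -162, -2), (488, -165, 2)]
```

View pics/scene_b.png

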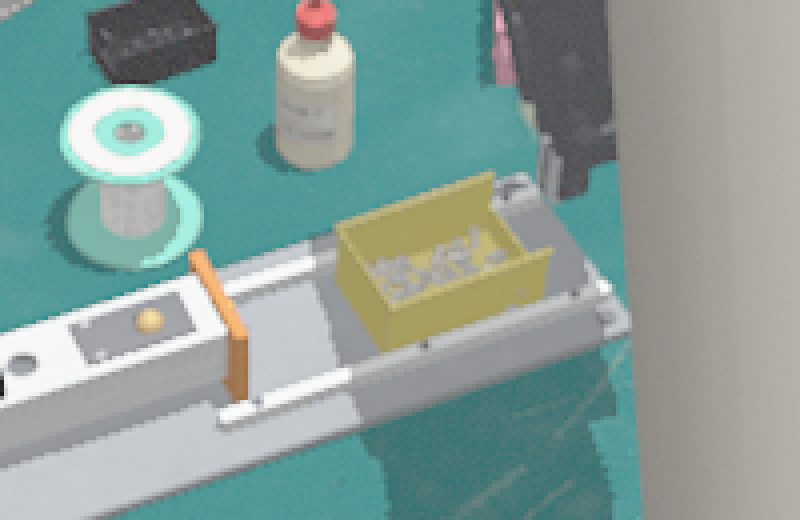

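```bash
python3 -m jog '[{"linear":[0.06,-0.003,-0.0015],"rotation":[0.003,0.002,0],"grip":0},{"linear":[0.1,-0.003,-0.0015],"rotation":[0.003,0.002,0],"grip":0},{"linear":[0.112,-0.003,-0.0015],"rotation":[0.003,0.002,0],"grip":0},{"linear":[0.112,-0.003,-0.0015],"rotation":[0.003,0.002,0],"grip":0},{"linear":[0.112,-0.003,-0.0015],"rotation":[0.003,0.002,0],"grip":0}]'; python3 look2.py c;python3 -c "
from h import *
from rig import sense
s=sense();goal(s,0,-175,-26)
D=np.load('d_scene.npy')
for v in range(230,256,2): print(v,[tuple(int(x) for x in dep('scene',u,v,D[v,u])) for u in (336,340,344,348)])
"
```

```text
time_s: 14.43
eef_pos: [475.1, -104.2, -13.9]
ee_rot: [0.698, 0.118, 0.697, -0.118]
force: [0.5, -0.5, -0.4]
grip_width: -0.001
t14.43 fx 0.6 fy -174.3 z -13.9 | force fx 0.7 fy -0.3 z -0.4 grip -0.00 tooly.FY 1.000 toolz.FX 1.000 j [-0.46  0.51  1.83  0.    0.8  -0.12]
lin [ 0.0408 -0.002  -0.0025] rot [0.0009 0.004  0.0003] dist 12.276737702647775
230 [(483, -97, 75), (466, -87, 95), (461, -94, 93), (460, -105, 87)]
232 [(481, -95, 72), (465, -87, 90), (467, -103, 78), (460, -107, 80)]
234 [(476, -90, 74), (464, -86, 85), (462, -96, 80), (440, -79, 108)]
236 [(474, -88, 71), (465, -88, 78), (458, -92, 80), (440, -79, 103)]
238 [(477, -93, 60), (466, -91, 70), (451, -83, 87), (438, -78, 99)]
240 [(476, -92, 55), (467, -93, 62), (449, -81, 84), (436, -76, 96)]
242 [(475, -91, 51), (467, -94, 56), (448, -80, 80), (487, -151, 0)]
244 [(476, -94, 43), (465, -93, 52), (462, -102, 47), (482, -146, 1)]
246 [(475, -94, 37), (466, -94, 44), (461, -101, 43), (478, -140, 2)]
248 [(474, -93, 33), (465, -95, 38), (480, -130, 1), (475, -137, 1)]
250 [(473, -92, 28), (477, -112, 10), (477, -127, 0), (470, -132, 2)]
252 [(457, -71, 50), (474, -110, 8), (468, -114, 10), (465, -124, 5)]
254 [(456, -72, 45), (471, -106, 8), (465, -111, 8), (462, -123, 2)]
```

View pics/scene_c.png

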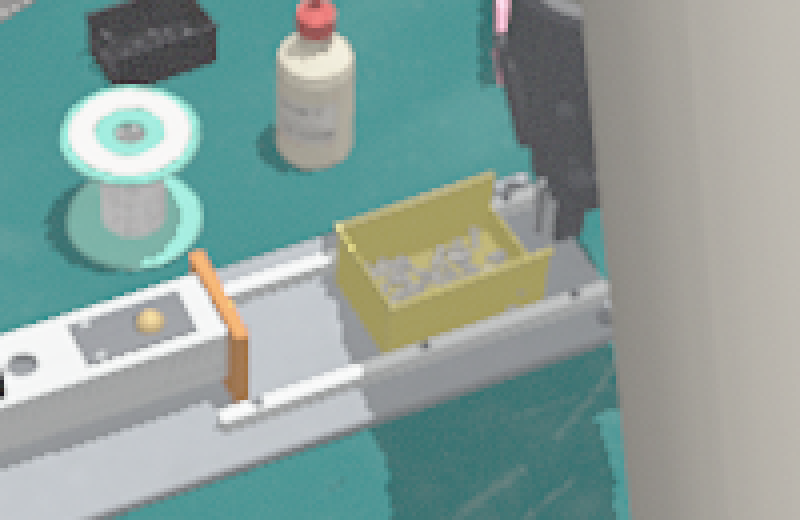

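```bash
python3 -m jog '[{"linear":[0.015,-0.002,-0.0025],"rotation":[0,0.004,0],"grip":0},{"linear":[0.028,-0.002,-0.0025],"rotation":[0,0.004,0],"grip":0},{"linear":[0.038,-0.002,-0.0025],"rotation":[0,0.004,0],"grip":0},{"linear":[0.038,-0.002,-0.0025],"rotation":[0,0.004,0],"grip":0}]'; python3 look2.py d;python3 -c "
from h import *
from rig import sense
s=sense();goal(s,0,-162,-26)
D=np.load('d_scene.npy')
for v in range(240,262,2): print(v,[tuple(int(x) for x in dep('scene',u,v,D[v,u])) for u in (336,338,340,342)])
"
```

```text
time_s: 14.87
eef_pos: [473.9, -104.4, -25.8]
ee_rot: [0.697, 0.118, 0.698, -0.118]
force: [-0.1, 0.1, 0.8]
grip_width: 0.003
t14.87 fx -0.4 fy -175.0 z -25.8 | force fx -0.2 fy 0.1 z 0.8 grip 0.00 tooly.FY 1.000 toolz.FX 1.000 j [-0.46  0.53  1.84 -0.    0.77 -0.12]
lin [0.0022 0.0433 0.0005] rot [ 0.0008 -0.001   0.0001] dist 13.001760777774427
240 [(473, -88, 61), (470, -90, 62), (466, -92, 63), (461, -91, 67)]
242 [(476, -93, 49), (468, -88, 58), (465, -92, 58), (454, -83, 72)]
244 [(474, -91, 46), (472, -95, 45), (466, -94, 51), (454, -84, 66)]
246 [(472, -90, 42), (472, -96, 38), (465, -93, 46), (453, -84, 61)]
248 [(471, -90, 37), (469, -94, 36), (466, -95, 38), (463, -98, 37)]
250 [(472, -92, 29), (469, -94, 30), (463, -93, 35), (466, -104, 25)]
252 [(455, -70, 53), (467, -93, 26), (464, -96, 26), (465, -103, 21)]
254 [(456, -71, 45), (468, -94, 19), (469, -103, 11), (469, -110, 7)]
256 [(456, -73, 38), (468, -96, 10), (468, -102, 7), (463, -103, 9)]
258 [(468, -91, 9), (465, -93, 10), (464, -99, 6), (460, -99, 9)]
260 [(464, -85, 11), (463, -90, 7), (461, -95, 6), (456, -95, 10)]
```

View pics/scene_d.png

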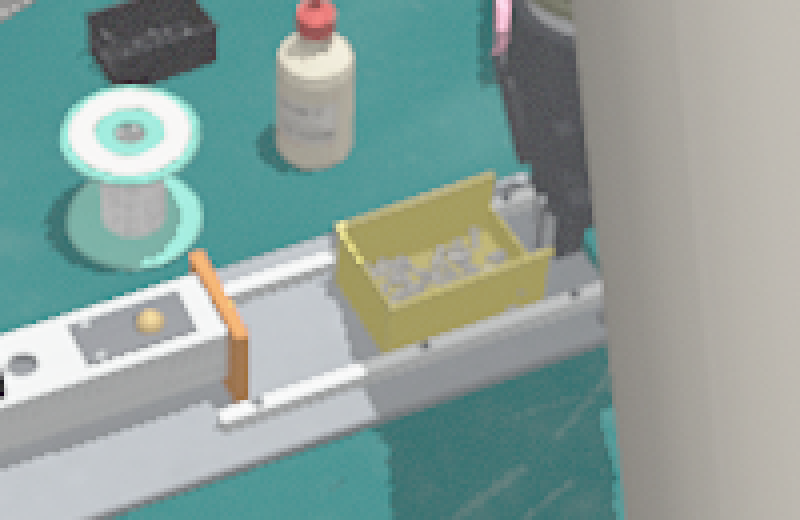

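The tip sits low in the lane behind the bin's low end, at crop (570,250). Now I'll push slowly.

```bash
python3 -m jog '[{"linear":[0,0.008,0],"rotation":[0,0,0],"grip":0},{"linear":[0,0.016,0],"rotation":[0,0,0],"grip":0},{"linear":[0,0.024,0],"rotation":[0,0,0],"grip":0},{"linear":[0,0.032,0],"rotation":[0,0,0],"grip":0},{"linear":[0,0.038,0],"rotation":[0,0,0],"grip":0},{"linear":[0,0.044,0],"rotation":[0,0,0],"grip":0},{"linear":[0,0.05,0],"rotation":[0,0,0],"grip":0},{"linear":[0,0.058,0],"rotation":[0,0,0],"grip":0},{"linear":[0,0.066,0],"rotation":[0,0,0],"grip":0},{"linear":[0,0.074,0],"rotation":[0,0,0],"grip":0},{"linear":[0,0.082,0],"rotation":[0,0,0],"grip":0},{"linear":[0,0.09,0],"rotation":[0,0,0],"grip":0}]'; python3 look2.py e;python3 -c "
from h import *
from rig import sense
s=sense();goal(s,0,-120,-25)
"
```

```text
time_s: 15.97
eef_pos: [483.2, -78.8, -25.3]
ee_rot: [0.697, 0.118, 0.697, -0.118]
force: [-0.3, -2.3, 0.6]
grip_width: 0.001
t15.97 fx -0.1 fy -147.8 z -25.3 | force fx 0.5 fy -2.2 z 0.6 grip 0.00 tooly.FY 1.000 toolz.FX 1.000 j [-0.4   0.54  1.83 -0.    0.78 -0.07]
lin [-0.0011  0.0919  0.0006] rot [ 0.0015 -0.0008 -0.0003] dist 27.56503009900477
```

View pics/scene_e.png

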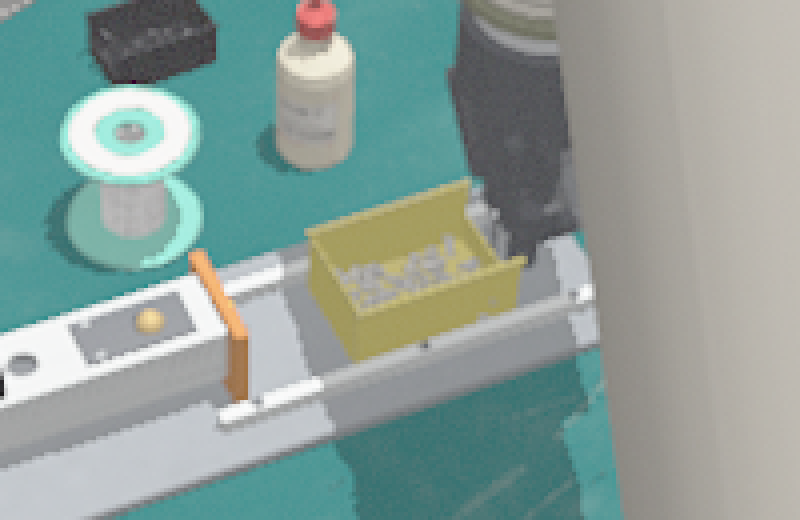

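View pics/top_e.png

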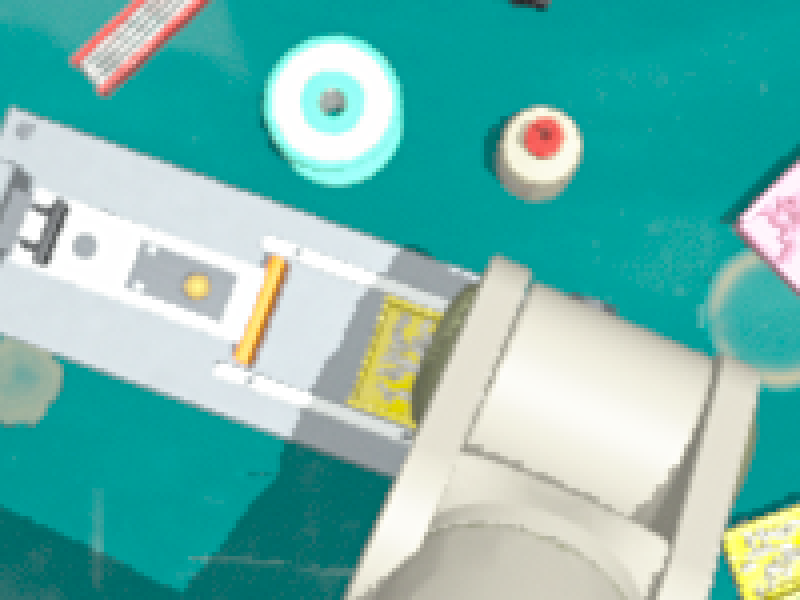

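```bash
python3 -m jog '[{"linear":[0,0.009,0],"rotation":[0,0,0],"grip":0},{"linear":[0,0.018,0],"rotation":[0,0,0],"grip":0},{"linear":[0,0.027,0],"rotation":[0,0,0],"grip":0},{"linear":[0,0.036,0],"rotation":[0,0,0],"grip":0},{"linear":[0,0.045,0],"rotation":[0,0,0],"grip":0},{"linear":[0,0.054,0],"rotation":[0,0,0],"grip":0},{"linear":[0,0.063,0],"rotation":[0,0,0],"grip":0},{"linear":[0,0.072,0],"rotation":[0,0,0],"grip":0},{"linear":[0,0.081,0],"rotation":[0,0,0],"grip":0},{"linear":[0,0.09,0],"rotation":[0,0,0],"grip":0},{"linear":[0,0.099,0],"rotation":[0,0,0],"grip":0},{"linear":[0,0.108,0],"rotation":[0,0,0],"grip":0},{"linear":[0,0.117,0],"rotation":[0,0,0],"grip":0},{"linear":[0,0.124,0],"rotation":[0,0,0],"grip":0},{"linear":[0,0.13,0],"rotation":[0,0,0],"grip":0}]'; python3 look2.py f
```

```text
time_s: 17.32
eef_pos: [496.0, -41.5, -25.3]
ee_rot: [0.697, 0.118, 0.697, -0.117]
force: [-0.4, -2.2, -0.2]
grip_width: -0.002
t17.32 fx -0.2 fy -108.3 z -25.3 | force fx 0.3 fy -2.2 z -0.2 grip -0.00 tooly.FY 1.000 toolz.FX 1.000 j [-0.32  0.55  1.8   0.    0.79  0.01]
```

View pics/scene_f.png

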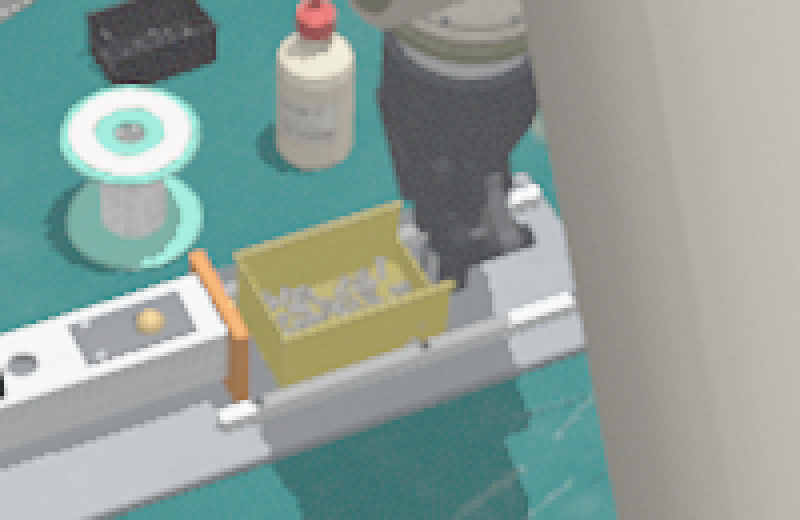

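View pics/top_f.png

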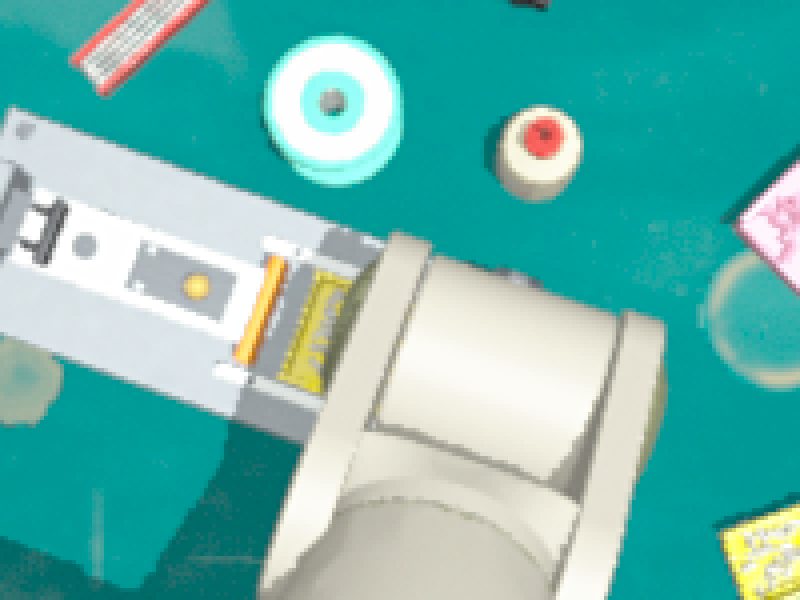

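Roughly 14 mm of gap is left between the bin's tall end, crop (318,272), and the stop, crop (288,262).

```bash
python3 -m jog '[{"linear":[0,0.008,0],"rotation":[0,0,0],"grip":0},{"linear":[0,0.016,0],"rotation":[0,0,0],"grip":0},{"linear":[0,0.023,0],"rotation":[0,0,0],"grip":0},{"linear":[0,0.029,0],"rotation":[0,0,0],"grip":0},{"linear":[0,0.033,0],"rotation":[0,0,0],"grip":0}]'; python3 -m jog '[{"linear":[0,0.004,0],"rotation":[0,0,0],"grip":0},{"linear":[0,0.007,0],"rotation":[0,0,0],"grip":0}]'; python3 look2.py g
```

```text
time_s: 17.83
eef_pos: [499.3, -31.9, -25.3]
ee_rot: [0.697, 0.118, 0.697, -0.117]
force: [-1.0, -1.1, -0.4]
grip_width: 0.0
time_s: 18.0
eef_pos: [500.0, -29.7, -25.4]
ee_rot: [0.697, 0.118, 0.697, -0.117]
force: [0.0, -1.2, -0.7]
grip_width: -0.0
t18.00 fx -0.3 fy -95.8 z -25.4 | force fx 0.4 fy -1.1 z -0.7 grip -0.00 tooly.FY 1.000 toolz.FX 1.000 j [-0.29  0.55  1.79  0.    0.79  0.04]
```

View pics/scene_g.png

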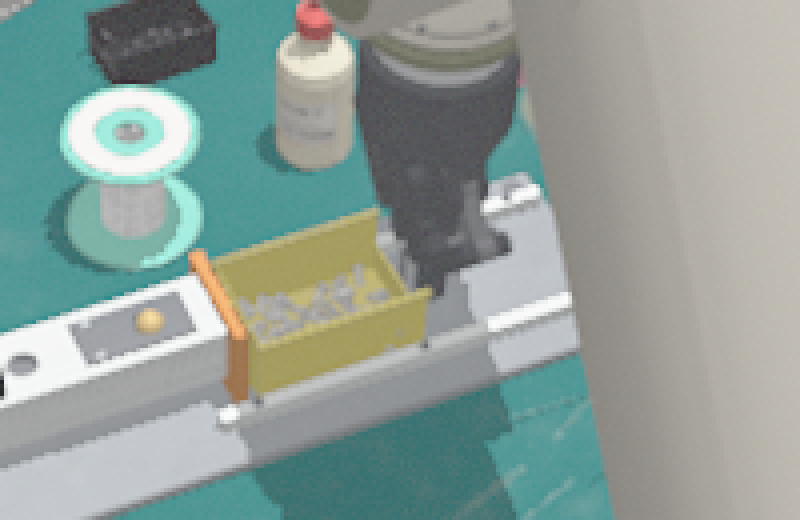

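View pics/top_g.png

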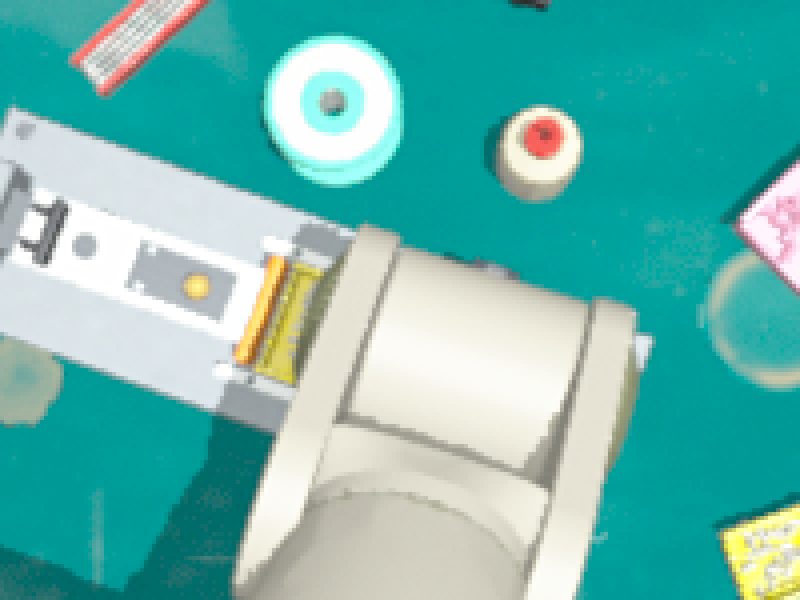

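```bash
python3 -m jog '[{"linear":[0,0.003,0],"rotation":[0,0,0],"grip":0},{"linear":[0,0.004,0],"rotation":[0,0,0],"grip":0}]'; python3 -m jog '[{"linear":[0,0.002,0],"rotation":[0,0,0],"grip":0},{"linear":[0,0.003,0],"rotation":[0,0,0],"grip":0}]'
```

```text
time_s: 18.27
eef_pos: [500.5, -28.5, -25.3]
ee_rot: [0.697, 0.118, 0.697, -0.117]
force: [-0.1, -1.4, 0.1]
grip_width: 0.002
time_s: 18.43
eef_pos: [500.8, -27.7, -25.3]
ee_rot: [0.697, 0.118, 0.697, -0.117]
force: [-0.8, -0.8, -0.0]
grip_width: -0.001
```

```bash
python3 -m jog '[{"linear":[0,0.002,0],"rotation":[0,0,0],"grip":0},{"linear":[0,0.003,0],"rotation":[0,0,0],"grip":0}]'; python3 -m jog '[{"linear":[0,0.002,0],"rotation":[0,0,0],"grip":0},{"linear":[0,0.003,0],"rotation":[0,0,0],"grip":0}]'; python3 look2.py h
```

```text
time_s: 18.6
eef_pos: [501.1, -26.8, -25.4]
ee_rot: [0.697, 0.118, 0.697, -0.117]
force: [0.3, -1.0, 0.0]
grip_width: 0.002
time_s: 18.77
eef_pos: [501.4, -25.9, -25.3]
ee_rot: [0.697, 0.118, 0.697, -0.117]
force: [-0.5, -0.7, 0.4]
grip_width: 0.002
t18.77 fx -0.3 fy -91.8 z -25.3 | force fx -0.2 fy -0.8 z 0.4 grip 0.00 tooly.FY 1.000 toolz.FX 1.000 j [-0.29  0.56  1.79  0.    0.8   0.05]
```

View pics/scene_h.png

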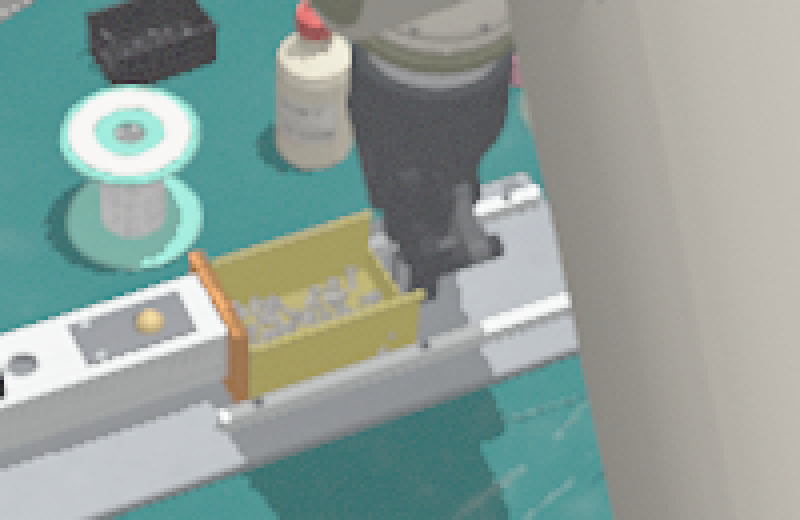

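```bash
python3 -m jog '[{"linear":[0,0.002,0],"rotation":[0,0,0],"grip":0},{"linear":[0,0.003,0],"rotation":[0,0,0],"grip":0}]'; python3 -m jog '[{"linear":[0,0.002,0],"rotation":[0,0,0],"grip":0},{"linear":[0,0.003,0],"rotation":[0,0,0],"grip":0}]'
```

```text
time_s: 19.03
eef_pos: [501.6, -25.2, -25.3]
ee_rot: [0.697, 0.117, 0.697, -0.117]
force: [-1.6, -3.1, -0.0]
grip_width: 0.0
time_s: 19.2
eef_pos: [501.6, -25.0, -25.3]
ee_rot: [0.697, 0.117, 0.698, -0.118]
force: [-4.4, -8.6, 1.3]
grip_width: 0.001
```

The bin is against the stop: force rises to about 9 N with no further motion. Backing off and lifting clear.

```bash
python3 -m jog '[{"linear":[0,-0.01,0],"rotation":[0,0,0],"grip":0},{"linear":[0,-0.03,0],"rotation":[0,0,0],"grip":0},{"linear":[0,-0.06,0],"rotation":[0,0,0],"grip":0},{"linear":[-0.05,-0.09,0],"rotation":[0,0,0],"grip":0},{"linear":[-0.15,-0.1,0],"rotation":[0,0,0],"grip":0},{"linear":[-0.28,-0.1,0],"rotation":[0,0,0],"grip":0},{"linear":[-0.4,-0.1,0],"rotation":[0,0,0],"grip":0},{"linear":[-0.5,-0.3,0],"rotation":[0,0,0],"grip":0},{"linear":[-0.5,-0.45,0],"rotation":[0,0,0],"grip":0},{"linear":[-0.5,-0.6,0],"rotation":[0,0,0],"grip":0},{"linear":[-0.5,-0.75,0],"rotation":[0,0,0],"grip":0},{"linear":[-0.5,-0.75,0],"rotation":[0,0,0],"grip":0},{"linear":[-0.5,-0.75,0],"rotation":[0,0,0],"grip":0}]'; python3 look2.py i
```

```text
time_s: 20.28
eef_pos: [426.3, -242.8, 125.2]
ee_rot: [0.697, 0.118, 0.697, -0.12]
force: [1.0, 1.0, -0.5]
grip_width: 0.0
t20.28 fx 0.1 fy -321.3 z 125.2 | force fx 0.6 fy 1.3 z -0.5 grip 0.00 tooly.FY 1.000 toolz.FX 1.000 j [-0.76  0.3   1.7  -0.    1.14 -0.42]
```

View pics/scene_i.png

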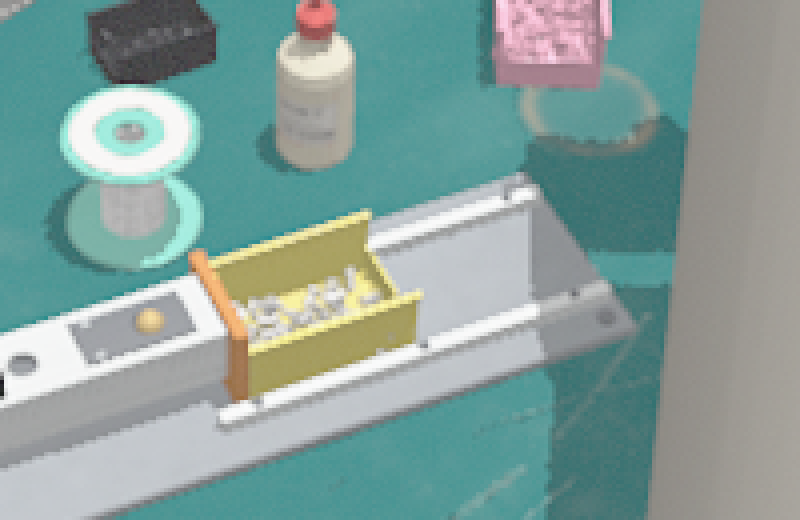

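View pics/top_i.png

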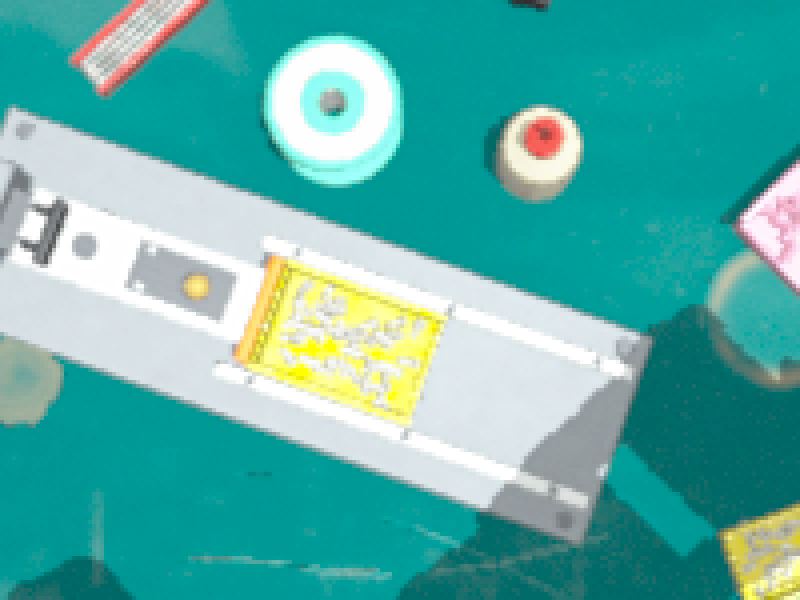

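Run:
```python
from h import *
def T(a,b,z):
    r=onz("top",170+(a+.5)/4-.5,150+(b+.5)/4-.5,z)-ctr;return np.round([r@FX,r@FY],1)
print("bin low end",T(447,316,49),T(412,426,49)); print("stop plate top bin-side edge",T(288,260,62),T(252,364,62)); print("button",T(197,287,60))
P,e=tri((170+197/4,150+287/4),(200+150/4,190+320/4));print(P,e)
```

```text
bin low end [ 30.5 -79.4] [-30.5 -81.7]
stop plate top bin-side edge [29.2  9.2] [-28.5   8.1]
button [-0.3 49.6]
[547.38921871 107.26443067  59.4488526 ] 1.0072332707312321
```

```bash
python3 -c "
from rig import finish_job
print(finish_job())"
```

```text
the job is handed in; nothing more can be done
None
```

I did the job and handed it in at about 20 s of robot time. The stop sleeve is locked in hole 2, the yellow bin rests against it, and the robot touches nothing. The hand-in returned no verdict.

- **Stop:** I pressed the button flush, with at most about 16 N total downward force. I then pushed the rib about 62 mm, needing a peak of about 10.6 N to get the button under the sleeve wall. The button popped up in hole 2. I kept stepping gently until the lock was felt: 9.5 N over only 0.2 mm.
- **Bin:** I slid it slowly up the lane until the force rose to about 9.6 N with no further motion, then backed off and lifted clear.
- **Last checks:** In both views the button stands up in hole 2. The distance from the bin's low end to the stop face measures 89 mm against its 90 mm length, so they are in contact within measurement error. The bin is square to within about 0.04 rad and centred in the lane. The bottle, reel and hex set look unmoved in the last top view.
- **What disagreed:** The real fingertip sat about 38 to 44 mm higher than the reported tool position. I took heights from the camera and from contact force instead.

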